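Change the water filter cartridges and prime the unit

TASK

Change the cartridges of the water filter: lift every spent (black-topped) cartridge out and set it on the wooden board, and fit each new cartridge that is there in the bay of its own colour, pressed home until its shoulder is flush with the deck. Then prime the unit: press the plunger down past its soft first stop to the firm second stop, hold it there a moment, and let it come all the way up. Leave the garlic, the salt mill and the onion where they are.

Things in the scene. Friction and masses are not known exactly. Their poses are not given: they have to be found in the camera images.
- filter_unit: white water filter unit, fixed, 110 (x) by 290 (y) mm, deck 55 mm above the worktop; origin: centre of the underside, z up; may be turned a little. In the deck lie three bays with blue, green and yellow collars at its y = -104, -34 and +36 mm, and a priming plunger at y = +108 mm
- bay_blue (a point): centre of the mouth of the bay with the blue collar, at deck level; axes as the unit's. Recess 64 (x) by 54 (y) mm. A rubber seal in it, up at the start, stops a cartridge with its shoulder 10 mm above the deck; a push of 7 to 10 N straight down slides both the last 10 mm to a hard stop, where the shoulder is flush and stays
- bay_green (a point): centre of the mouth of the bay with the green collar, at deck level; axes as the unit's. Recess 64 (x) by 54 (y) mm. A rubber seal in it, up at the start, stops a cartridge with its shoulder 10 mm above the deck; a push of 7 to 10 N straight down slides both the last 10 mm to a hard stop, where the shoulder is flush and stays
- bay_yellow (a point): centre of the mouth of the bay with the yellow collar, at deck level; axes as the unit's. Recess 64 (x) by 54 (y) mm. A rubber seal in it, up at the start, stops a cartridge with its shoulder 10 mm above the deck; a push of 7 to 10 N straight down slides both the last 10 mm to a hard stop, where the shoulder is flush and stays
- new_blue_c (a point): new filter cartridge, white with blue top (may be absent), upright at the start: block 60 (x) x 50 (y) x 40 (z) mm, foot stepped in 2 mm, on its top (shoulder) a blue grip rib 40 x 14 x 32 mm along x; 72 mm tall, 0.15 kg, bottom-heavy. Point: its centre, 36 mm above the underside. Fits its bay either way round, rib along the unit's x. Flush, this point is 4 mm below the bay point; on the raised seal 6 mm above
- new_green_c (a point): new filter cartridge, white with green top (may be absent), upright at the start: block 60 (x) x 50 (y) x 40 (z) mm, foot stepped in 2 mm, on its top (shoulder) a green grip rib 40 x 14 x 32 mm along x; 72 mm tall, 0.15 kg, bottom-heavy. Point: its centre, 36 mm above the underside. Fits its bay either way round, rib along the unit's x. Flush, this point is 4 mm below the bay point; on the raised seal 6 mm above
- new_yellow_c (a point): new filter cartridge, white with yellow top (may be absent), upright at the start: block 60 (x) x 50 (y) x 40 (z) mm, foot stepped in 2 mm, on its top (shoulder) a yellow grip rib 40 x 14 x 32 mm along x; 72 mm tall, 0.15 kg, bottom-heavy. Point: its centre, 36 mm above the underside. Fits its bay either way round, rib along the unit's x. Flush, this point is 4 mm below the bay point; on the raised seal 6 mm above
- spent_1_c (a point): spent filter cartridge, brown with a black top and rib (may be absent), same shape, size and weight as a new one; at the start it stands loose in one of the bays on the raised seal, shoulder 10 mm above the deck, and lifts straight out (at least 30 mm before its foot clears the deck). This point is its centre, 36 mm above its underside
- spent_2_c (a point): spent filter cartridge, brown with a black top and rib (may be absent), same shape, size and weight as a new one; at the start it stands loose in one of the bays on the raised seal, shoulder 10 mm above the deck, and lifts straight out (at least 30 mm before its foot clears the deck). This point is its centre, 36 mm above its underside
- spent_3_c (a point): spent filter cartridge, brown with a black top and rib (may be absent), same shape, size and weight as a new one; at the start it stands loose in one of the bays on the raised seal, shoulder 10 mm above the deck, and lifts straight out (at least 30 mm before its foot clears the deck). This point is its centre, 36 mm above its underside
- plunger_top (a point): centre of the top of the priming plunger's black round cap (50 mm across), 49 mm above the deck when up; it is pressed straight down. Axes as the unit's
- prime_soft (a joint): first part of the plunger's stroke, m: 0 up, 0.020 at the soft first stop (spring force 3 N rising to 6 N)
- prime_firm (a joint): second part of the plunger's stroke, beyond the first stop, m: 0 until pushed with more than 10 N, 0.008 at the firm second stop (16.5 N). Both springs return the plunger when it is let go
- board: wooden chopping board fixed on the worktop, 200 (x) by 300 (y) by 21 (z) mm, for the spent cartridges; origin at the centre of its underside, z up. (A wall cabinet hangs 0.45 m above the worktop beyond about x = 0.55 m, to the right of y = 0.08 m: keep the wrist out from under it)
- garlic: garlic bulb, bystander, 60 mm; origin at its underside
- salt_mill: wooden salt mill, bystander, 56 mm across and 165 mm tall; origin at its underside
- onion: onion, bystander, 75 mm; origin at its underside
Things that resemble listed ones, but are neither listed nor needed, are in the scene too. Leave any purple look-alike of the part that bears spent_3_c alone.

How it is judged (in metres and radians):
On the way, in this order (a step that is already met when the one before it is completed fails the run):
1. every spent cartridge is on the board and every new one is flush in the bay of its colour (horizontal distance between new_blue_c and bay_blue below 0.006 m and horizontal distance between new_green_c and bay_green below 0.006 m and horizontal distance between new_yellow_c and bay_yellow below 0.006 m and z of new_blue_c in the frame of bay_blue below -0.0015 m and z of new_green_c in the frame of bay_green below -0.0015 m and z of new_yellow_c in the frame of bay_yellow below -0.0015 m and x of spent_1_c in the frame of board between -0.1 and 0.1 m and y of spent_1_c in the frame of board between -0.15 and 0.15 m and z of spent_1_c in the frame of board between 0.03 and 0.065 m and x of spent_2_c in the frame of board between -0.1 and 0.1 m and y of spent_2_c in the frame of board between -0.15 and 0.15 m and z of spent_2_c in the frame of board between 0.03 and 0.065 m and x of spent_3_c in the frame of board between -0.1 and 0.1 m and y of spent_3_c in the frame of board between -0.15 and 0.15 m and z of spent_3_c in the frame of board between 0.03 and 0.065 m), for 0.2 s.
2. the plunger is pressed past the first stop to the second (value of joint prime_firm above 0.006 m), for 0.2 s.
3. the plunger is let come all the way up (value of joint prime_soft below 0.003 m and value of joint prime_firm below 0.002 m), for 0.2 s.
At the end, for the whole second after the job is handed in: each new cartridge within 6 mm of its own colour's bay centre, shoulder at most 2.5 mm above the deck; each spent one resting on the board, centre over it and at most 44 mm above its top; plunger up (soft part under 3 mm, firm under 2 mm); cartridges at rest (all of step 1 and all of step 3 and linear speed of each of new_blue, new_green, new_yellow, spent_1, spent_2, spent_3 below 0.02 m/s); the robot touches nothing.
It fails at once if the garlic is moved more than 4 cm (distance of garlic from where it was at the start of the episode above 0.04 m).
It fails at once if the salt mill is moved more than 4 cm (distance of salt_mill from where it was at the start of the episode above 0.04 m).
It fails at once if the onion is moved more than 4 cm (distance of onion from where it was at the start of the episode above 0.04 m).
Of new_blue, new_green, new_yellow only 2 to 3 are there at a start; the rules pass over those that are not, and their reading is None.
Of spent_1, spent_2, spent_3 only 2 to 3 are there at a start; the rules pass over those that are not, and their reading is None.
At some moment in a run one of new_blue, new_green, new_yellow may be knocked a few centimetres aside while the robot is not near it.
It also fails if it takes over 210 s, if anything falls off the work surface, if the arm or the gripper's body presses on something with over 40 N, if the wrist force passes 120 N, or if a joint passes its speed limit or range.

ROBOT

A 6-joint arm with a two-finger parallel gripper is mounted at the origin on a cart in front of the work surface, level with it; the furniture and walls round the work are solid. World frame = base frame: x ahead of the robot, y to its left, z up, the work surface at z = 0. Lengths are in m, angles in degrees, forces in N, time in s.
With the tool pointing down it reaches from about 0.325 to 0.875 m from the base axis. Payload 4.4 kg.
Tool frame: the origin (TCP) lies between the finger pads; the fingertips stand 11 mm ahead of it and the grasp point (between the pads) lies 8 mm behind it (r.nose_length is the distance from the TCP to the fingertips, in m); y points along the fingers, x is the direction in which the jaws open and shut, and the axes are right-handed (so a half turn about y gives the same grasp; the last joint's range is limited). The gripper opens to 85 mm and grips with 20 to 120 N. Pads are 22 mm wide; open, the fingers measure 114 mm over their backs; the gripper's body (76 mm by 85 mm) begins 54 mm behind the grasp point. The pads swing forward as they close: fully open they stand 13 mm farther back than shut.
Start: joints at [-82.706, 11.837, 88.321, -0, 79.842, -8.623], TCP at [0.158, -0.553, 0.242] pointing down, gripper open.
Joint ranges: [-156.59, 156.59], [-49.26, 127.26], [12.9, 141.05], [-63.56, 243.56], [4.71, 150.69], [-161.64, 161.64]. Speed limits (degrees/s): [159.86, 159.86, 180, 180, 180, 180].

INTERFACE

Orientations are given as [roll, pitch, yaw] about the fixed x, y, z axes, in that order (R = Rz(yaw) Ry(pitch) Rx(roll)).
In Python, from workcell import r gives the robot as it stands.
- The arm moves only by the tool arm_command, never from a script. Its argument "motion" is a list of rows, each an object of numbers: "dx", "dy", "dz": the shift along the tool's x, y, z in cm; "ax", "ay", "az": the turn, a rotation vector about the tool's x, y, z in rad. In form: [{"dx": .., "dy": .., "dz": .., "ax": .., "ay": .., "az": ..}, ...]. A call has 1 to 8 rows; each row is the pose to reach, as a shift and turn from the pose commanded when the call began, along the tool's axes at that moment; what a row does not reach only later rows make up. A row lasts 1/10 s, in which the tool goes at most 50 mm and 8.59 degrees, less where a joint would pass 70% of its speed; a pose out of reach is approached as far as the arm can. A call with a gripper value outside its range is refused whole. "grip" is the finger opening in cm, from 0 to 8.54, set as the call begins (left out, the last holds). The fingers move at their own pace and stop on an object; "force" is the grip in N (left out, the last holds). Time passes only in rows, so rows that repeat a pose let the fingers close. It gives the time, the measured TCP pose, the force and the opening at its end, in the units of the state.
- r.get_obs(): the state, without advancing time (a new reading comes with each control period).
- r.snapshot(name): name is "side" or "top"; returns a dict with "image" (480x640x3 uint8, red, green, blue), "vfov" (degrees; the focal length in pixels is half the picture's height over the tangent of half this angle, whatever the lens; pixels are square), "cx", "cy" (the principal point, pixels), "cam_to_world" (4x4, takes a point from camera to world coordinates). Camera axes: x right, y up, looking along -z (the intrinsics and any distortion apply to the point x, -y, -z); pixel columns grow to the right and rows downward; lengths in m; the calibration is good to about 2 mm. A picture is of the moment at which its call begins. There is no depth.
- r.close_job(): hands the job in, once; it reports no verdict.
Trained networks look in a picture, given as the dict that the camera call returned (one of the last four; its "shot" number tells which), for a name from the list of things; names that differ only in an ending like _2 or _b are one class to them, and where a whole thing is asked for, a point or a joint stands for the part that bears it (a point fixed in the world has none). Each returns a list of dicts, best first, with "p" (0 to 1); they miss things now and then, are a little off and sometimes report something else, mostly with a low value. They report only what shows in the picture. A call takes as long as a camera call. They do not tell look-alikes from the thing itself.
- r.spot_in(picture, label): "extent" ([left, top, right, bottom] in pixels, round what is visible of it).
- r.tip_of(picture, label): "centre" ([column, row] in pixels: a listed point, or the origin of a listed thing).
The state is a dict: "t": time; "joints": joint angles; "qd": joint speeds; "effort": joint torques, N m; "tcp_pos": TCP position; "ee_rot": TCP orientation; "wrist_force": force on the tool from outside, world axes, zero at the start; "ft_torque": the same for the moment, N m; "grip_width": finger opening in m.
Only numpy, scipy, OpenCV 4.12 (cv2) and the standard library are available. Lean on these libraries where they do the work, as an engineer would, in place of code of your own. Each camera call takes 0.05 s, during which the arm holds its last target.

## Working session

There is one attempt and no reset: what is moved stays moved. The work goes in short steps, Python scripts to look and compute and a tool call to move; the robot and the scene stay as the last step left them, time stands still between calls to the robot, and variables do not carry over. Pictures are saved under pics/ and viewed, and the job is handed in when it is done.

Besides the shell and the picture viewer there is one more tool, called after "Call:" as name(argument=value, ...), one argument or row to a line, values as JSON. arm_command: Moves the arm, as the interface text tells. Its arguments: {"type":"object","properties":{"motion":{"type":"array","items":{"type":"object","properties":{"dx":{"type":"number"},"dy":{"type":"number"},"dz":{"type":"number"},"ax":{"type":"number"},"ay":{"type":"number"},"az":{"type":"number"}}}},"grip":{"type":"number"},"force":{"type":"number"}},"required":["motion"]}

```bash
ls; mkdir -p pics; cat > h.py <<'E'
import numpy as np, cv2
from workcell import r
def save(p,n): cv2.imwrite(f'pics/{n}.png', p['image'][:,:,::-1])
def ray(p,uv):
    f=240/np.tan(np.radians(p['vfov'])/2)
    d=np.array([(uv[0]-p['cx'])/f, -(uv[1]-p['cy'])/f, -1.0])
    M=np.array(p['cam_to_world']); return M[:3,3], M[:3,:3]@d
def atz(p,uv,z):
    o,d=ray(p,uv); return o+d*(z-o[2])/d[2]
def proj(p,P):
    M=np.array(p['cam_to_world']); c=M[:3,:3].T@(np.array(P)-M[:3,3]); f=240/np.tan(np.radians(p['vfov'])/2)
    return np.array([p['cx']+f*c[0]/-c[2], p['cy']-f*c[1]/-c[2]])
E
python3 - <<'E'
from h import *
np.set_printoptions(precision=4,suppress=True)
print(r.get_obs())
for n in ['top','side']:
    p=r.snapshot(n); save(p,n+'0'); print(n,{k:v for k,v in p.items() if k!='image'})
    for l in ['filter_unit','bay_blue','bay_green','bay_yellow','new_blue_c','new_green_c','new_yellow_c','spent_1_c','plunger_top','board','garlic','salt_mill','onion']:
        print(l,[(np.round(q['centre'],1).tolist(),round(q['p'],2)) for q in r.tip_of(p,l)][:5])
E
```

```text
pics
{'t': 0.0, 'joints': array([-82.7068,  11.886 ,  88.405 ,   0.0004,  79.8412,  -8.6234]), 'qd': array([-0.0288,  0.023 ,  0.152 , -0.0111, -0.1073, -0.0417]), 'effort': array([ -0.0004, -38.3041, -29.1596,  -0.0003,   0.0106,  -0.    ]), 'tcp_pos': array([ 0.1576, -0.5522,  0.2411]), 'ee_rot': array([-89.9798,   0.1306, -74.0834]), 'wrist_force': array([ 0.5246,  0.2929, -0.4987]), 'ft_torque': array([ 0.0485, -0.0008,  0.0208]), 'grip_width': 0.08531515202605132}
top {'vfov': 54.53674282988594, 'cx': 326.51838989432923, 'cy': 237.95452910941302, 'cam_to_world': array([[ 0.0175,  0.9975, -0.0681,  0.4513],
       [-0.9998,  0.0184,  0.0125, -0.0694],
       [ 0.0137,  0.0679,  0.9976,  1.1345],
       [ 0.    ,  0.    ,  0.    ,  1.    ]]), 'shot': 1}
filter_unit [([314.2, 270.9], 0.59), ([355.4, 270.8], 0.54)]
bay_blue [([356.6, 268.8], 0.58)]
bay_green [([329.6, 271.1], 0.63)]
bay_yellow [([296.3, 274.7], 0.84)]
new_blue_c []
new_green_c [([168.5, 277.9], 0.89)]
new_yellow_c [([201.8, 277.2], 0.91)]
spent_1_c [([357.5, 270.4], 0.96)]
plunger_top [([262.1, 270.9], 0.93)]
board 
[... 192 characters left out ...]
6060237947405, 'cam_to_world': array([[-0.883 ,  0.2129, -0.4183,  0.0606],
       [-0.4693, -0.3815,  0.7964,  0.8679],
       [ 0.01  ,  0.8995,  0.4368,  0.6161],
       [ 0.    ,  0.    ,  0.    ,  1.    ]]), 'shot': 2}
filter_unit [([352.8, 288.2], 0.72)]
bay_blue [([371.1, 252.6], 0.6)]
bay_green [([361.6, 260.8], 0.55)]
bay_yellow [([352.9, 276.3], 0.97)]
new_blue_c []
new_green_c [([288.2, 355.6], 0.78)]
new_yellow_c [([310.3, 330.8], 0.64)]
spent_1_c [([372.7, 248.1], 0.98), ([310.9, 332.6], 0.3)]
plunger_top [([311.5, 333.9], 0.69), ([338.3, 269.5], 0.53)]
board [([400.7, 232.8], 0.95)]
garlic [([234.3, 300.2], 0.78)]
salt_mill [([291.1, 358.9], 0.21)]
onion [([267.4, 283.8], 0.7)]
```

View pictures.

View pics/top0.png

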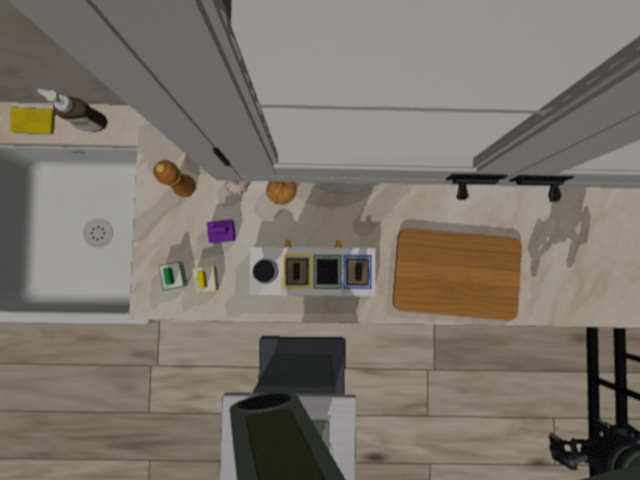

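View pics/side0.png

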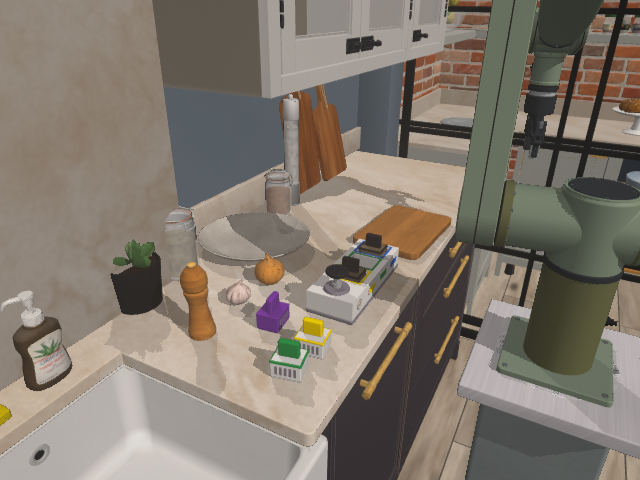

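```bash
python3 - <<'E'
from h import *
np.set_printoptions(precision=4,suppress=True)
t=r.snapshot('top'); s=r.snapshot('side')
c=t['image'][160:310,140:390]; cv2.imwrite('pics/topz.png',cv2.resize(c,(800,480),interpolation=cv2.INTER_CUBIC)[:,:,::-1])
c=s['image'][220:400,220:420]; cv2.imwrite('pics/sidez.png',cv2.resize(c,(660,594),interpolation=cv2.INTER_CUBIC)[:,:,::-1])
for l,z in [('bay_blue',.055),('bay_green',.055),('bay_yellow',.055),('new_green_c',.036),('new_yellow_c',.036),('spent_1_c',.061),('spent_2_c',.061),('plunger_top',.104),('filter_unit',0),('board',0),('garlic',0),('salt_mill',0),('onion',0)]:
  for p,n in ((t,'t'),(s,'s')):
    for q in r.tip_of(p,l)[:3]:
        print(l,n,atz(p,q['centre'],z),np.round(q['centre'],1),round(q['p'],2))
E
```

```text
bay_blue t [ 0.4517 -0.1619  0.055 ] [360.1 270.2] 0.65
bay_blue s [ 0.4424 -0.1564  0.055 ] [374.9 249.5] 0.59
bay_green t [ 0.4464 -0.0863  0.055 ] [327.4 271.9] 0.69
bay_green s [ 0.4454 -0.0902  0.055 ] [363.4 260.2] 0.57
bay_yellow t [ 0.4504 -0.0222  0.055 ] [299.7 269.7] 0.64
new_green_c t [0.425  0.2794 0.036 ] [170.9 278.3] 0.79
new_green_c s [0.4255 0.2692 0.036 ] [294.8 354.3] 0.56
new_yellow_c t [ 0.4431 -0.0119  0.036 ] [295.6 272.7] 0.74
new_yellow_c s [0.4219 0.2036 0.036 ] [313.7 335.4] 0.91
spent_1_c t [ 0.4474 -0.1564  0.061 ] [357.9 272. ] 0.68
spent_1_c t [0.4318 0.2676 0.061 ] [172.7 275.6] 0.3
spent_1_c t [0.6279 0.0329 0.061 ] [277.5 192.7] 0.22
spent_1_c s [ 0.4464 -0.1585  0.061 ] [373.9 246.7] 0.86
spent_1_c s [0.5892 0.1052 0.061 ] [269.  279.7] 0.66
plunger_top t [0.4312 0.186  0.104 ] [203.8 276.8] 0.7
plunger_top s [0.4389 0.0621 0.104 ] [338.8 270.8] 0.64
filter_unit t [ 0.4474 -0.0592  0.    ] [315.9 271.2] 0.67
filter_unit t [ 0.4474 -0.3962  0.    ] [454.1 273.6] 0.32
filter_unit s [ 0.4548 -0.0635  0.    ] [354.4 283.7] 0.75
board t [ 0.451  -0.3928  0.    ] [452.7 272.1] 0.64
board s [ 0.4509 -0.4007  0.    ] [402.1 232.3] 0.95
garlic t [0.6483 0.1302 0.    ] [240.3 187.8] 0.58
garlic s [0.6629 0.1382 0.    ] [235.  301.1] 0.72
salt_mill t [0.6576 0.2706 0.    ] [183.  182.9] 0.8
salt_mill s [0.6494 0.2733 0.    ] [200.1 335. ] 0.88
onion t [0.6346 0.0296 0.    ] [281.2 194.1] 0.81
onion t [ 0.4551 -0.1671  0.    ] [360.3 268.8] 0.25
onion s [0.6477 0.0335 0.    ] [266.1 281.9] 0.95
```

View pics/topz.png

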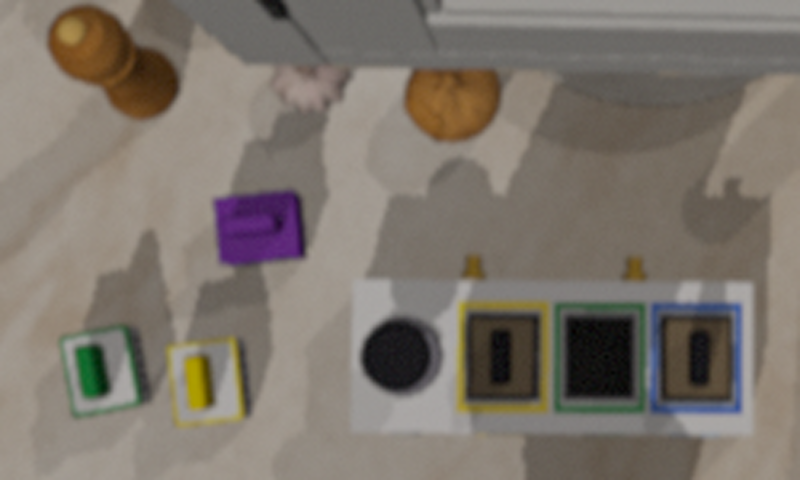

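View pics/sidez.png

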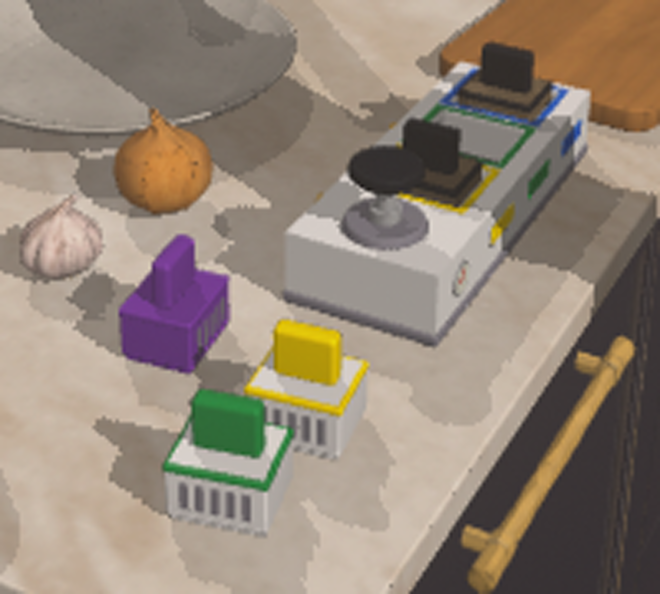

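```bash
cat >> h.py <<'E'
HSV={'blue':((100,120,50),(130,255,255)),'green':((45,80,30),(85,255,255)),'yellow':((22,130,90),(34,255,255))}
def mask(p,col,box):
    h=cv2.cvtColor(p['image'],cv2.COLOR_RGB2HSV); m=cv2.inRange(h,*map(np.array,HSV[col]))
    o=np.zeros_like(m); x0,y0,x1,y1=box; o[y0:y1,x0:x1]=m[y0:y1,x0:x1]; return o
def rect(p,col,box,z):
    m=mask(p,col,box); pts=np.argwhere(m>0)[:,::-1]
    W=np.array([atz(p,q,z)[:2] for q in pts])
    R=cv2.minAreaRect((W*1000).astype(np.float32)); return R,len(pts)
E
python3 - <<'E'
from h import *
t=r.snapshot('top')
for c,b in [('blue',(335,245,390,300)),('green',(300,245,350,300)),('yellow',(270,245,320,300))]:
    print(c,rect(t,c,b,.055))
for c,b in [('green',(150,250,188,300)),('yellow',(186,250,225,300))]:
    print('new',c,rect(t,c,b,.040), 'side', )
# deck dark/white edges
g=cv2.cvtColor(t['image'],cv2.COLOR_RGB2GRAY).astype(int)
print('deck corners', [atz(t,((u)/3.2+140-.3,v/3.2+160-.3),.055)[:2].round(4) for u,v in [(352,280),(752,280),(755,434),(352,434)]])
print('cap', atz(t,(397/3.2+139.7,355/3.2+159.7),.104))
h=cv2.cvtColor(t['image'],cv2.COLOR_RGB2GRAY)
for z,b,n in [(.097,(285,255,308,290),'ySp'),(.097,(347,255,370,290),'bSp'),(.104,(248,250,282,292),'cap')]:
    x0,y0,x1,y1=b; m=h[y0:y1,x0:x1]<45; pts=np.argwhere(m)[:,::-1]+[x0,y0]
    W=np.array([atz(t,q,z)[:2] for q in pts]); print(n,len(pts),W.mean(0),cv2.minAreaRect((W*1000).astype(np.float32)))
E
```

```text
blue (((448.6142578125, -154.8817138671875), (76.25827026367188, 60.379329681396484), 0.8576457500457764), 45)
green (((447.4011535644531, -85.39299774169922), (76.14767456054688, 60.281646728515625), 1.0285109281539917), 52)
yellow (((446.169189453125, -14.969291687011719), (76.08293914794922, 62.34731674194336), 1.0285048484802246), 140)
new green (((431.5644836425781, 273.0364685058594), (52.239383697509766, 40.948760986328125), 12.456820487976074), 139) side
new yellow (((426.3511047363281, 195.42376708984375), (54.086509704589844, 39.481082916259766), 8.261929512023926), 127) side
deck corners [array([0.5003, 0.0946]), array([ 0.5056, -0.1952]), array([ 0.3944, -0.1986]), array([0.3896, 0.0914])]
cap [0.44696403 0.05475948 0.104     ]
ySp 188 [ 0.44583391 -0.01885358] ((447.4584655761719, -18.06369972229004), (53.29744338989258, 44.461631774902344), 1.1668524742126465)
bSp 140 [ 0.44973882 -0.14923938] ((449.72760009765625, -147.0457763671875), (53.36533737182617, 35.69097900390625), 0.832539439201355)
cap 332 [0.44687971 0.05502812] ((446.20477294921875, 55.32011032104492), (44.051979064941406, 41.81520080566406), 1.450378179550171)
```

```bash
python3 - <<'E'
from h import *
s=r.snapshot('side'); t=r.snapshot('top')
v=s['image'].copy()
th=np.radians(1.0);c0=np.array([.4474,-.0854]);
for (p,n) in ((s,'s'),(t,'t')):
  v=cv2.resize(p['image'],None,fx=4,fy=4,interpolation=cv2.INTER_CUBIC)
  for k,col in ((-70,(0,0,255)),(0,(255,0,255)),(70,(255,0,0))):
    ux=np.array([np.cos(th),np.sin(th)]);uy=np.array([-np.sin(th),np.cos(th)])
    P=[np.r_[c0+ux*a*.032+uy*(k/1000+b*.027),.055] for a,b in ((1,1),(1,-1),(-1,-1),(-1,1))]
    q=np.array([proj(p,x)*4+1.5 for x in P]).astype(np.int32); cv2.polylines(v,[q],True,col,1)
  k=.142; q=(proj(p,np.r_[c0+uy*k,.104])*4+1.5).astype(int); cv2.circle(v,tuple(map(int,q)),4,(255,255,0),-1)
  for Q in ((.4316,.273),(.4264,.1954)):
    q=(proj(p,np.r_[Q,.072])*4+1.5).astype(int); cv2.circle(v,tuple(map(int,q)),3,(255,0,0),-1)
  b=(270,225,420,385) if n=='s' else (155,230,390,310)
  cr=v[b[1]*4:b[3]*4,b[0]*4:b[2]*4]
  if n=='t': cr=cv2.resize(cr,(800,272))
  cv2.imwrite(f'pics/ov_{n}.png',cr[:600,:,::-1])
E
```

```text
(no output)
```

View pics/ov_s.png

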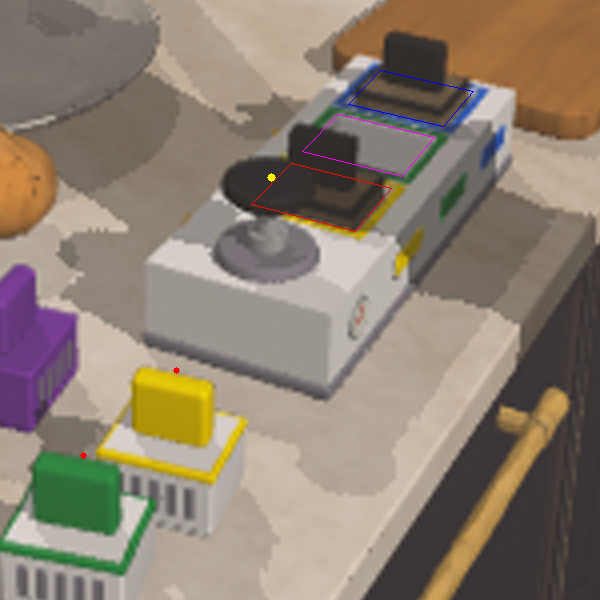

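View pics/ov_t.png

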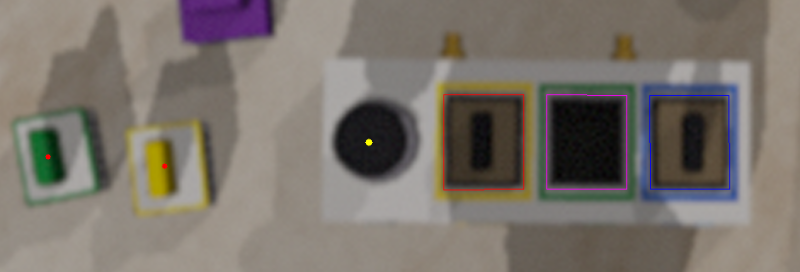

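```bash
cat >> h.py <<'E'
from scipy.spatial.transform import Rotation as Ro
def plan(x,y,z,yaw):
    o=r.get_obs(); R=Ro.from_euler('xyz',o['ee_rot'],degrees=True); T=Ro.from_euler('xyz',[-90,0,yaw],degrees=True)
    d=R.as_matrix().T@(np.array([x,y,z])-o['tcp_pos'])*100; a=(R.inv()*T).as_rotvec()
    print('t',round(o['t'],1),'d cm',d.round(2),'a',a.round(3),'|',o['tcp_pos'].round(4),o['ee_rot'].round(2),'F',o['wrist_force'].round(1),'g',round(o['grip_width']*1000,1))
E
python3 - <<'E'
from h import *
t=r.snapshot('top')
f=lambda u,v:atz(t,(155+u/3.404-.4,230+v/3.404-.4),.04)[:2]
for q in ([(13,118),(87,107),(103,190),(27,205)],[(127,129),(202,120),(210,205),(136,215)]):
    W=np.array([f(*x) for x in q]);print(W.mean(0), cv2.minAreaRect((W*1000).astype(np.float32)), W.round(3).tolist())
plan(.4486,-.1549,.20,-89)
E
```

```text
[0.43252632 0.27703739] ((432.87115478515625, 276.6995849609375), (60.39663314819336, 52.53504943847656), 11.473484992980957) [[0.457, 0.308], [0.466, 0.258], [0.409, 0.245], [0.398, 0.296]]
[0.42547639 0.20077182] ((425.4171142578125, 200.564208984375), (59.16187286376953, 51.59366989135742), 8.073269844055176) [[0.451, 0.23], [0.458, 0.179], [0.4, 0.172], [0.393, 0.222]]
t 3.0 d cm [-30.3    4.23  38.89] a [0.   0.26 0.  ] | [ 0.1577 -0.553   0.2423] [-90.    -0.   -74.08] F [ 0.1 -0.2  0.1] g 85.5
```

Call:
arm_command(
  motion=[
    {"dx":-30.3,"dy":4.2,"dz":38.9,"ay":0.26},
    {"dx":-30.3,"dy":4.2,"dz":38.9,"ay":0.26},
    {"dx":-30.3,"dy":4.2,"dz":38.9,"ay":0.26},
    {"dx":-30.3,"dy":4.2,"dz":38.9,"ay":0.26},
    {"dx":-30.3,"dy":4.2,"dz":38.9,"ay":0.26},
    {"dx":-30.3,"dy":4.2,"dz":38.9,"ay":0.26},
    {"dx":-30.3,"dy":4.2,"dz":38.9,"ay":0.26},
    {"dx":-30.3,"dy":4.2,"dz":38.9,"ay":0.26},
  ],
  grip=4.5,
  force=40,
)

```text
schema error: expected keys dx, dy, dz, ax, ay, az
```

```bash
python3 - <<'E'
from h import *
plan(.4486,-.1549,.13,-89); print(r.nose_length)
E
```

```text
t 3.0 d cm [-30.3   11.23  38.89] a [0.   0.26 0.  ] | [ 0.1577 -0.553   0.2423] [-90.    -0.   -74.08] F [ 0.1 -0.2  0.1] g 85.5
0.011
```

Call:
arm_command(
  motion=[
    {"dx":-30.3,"dy":4.2,"dz":38.9,"ax":0,"ay":0.26,"az":0},
    {"dx":-30.3,"dy":4.2,"dz":38.9,"ax":0,"ay":0.26,"az":0},
    {"dx":-30.3,"dy":4.2,"dz":38.9,"ax":0,"ay":0.26,"az":0},
    {"dx":-30.3,"dy":4.2,"dz":38.9,"ax":0,"ay":0.26,"az":0},
    {"dx":-30.3,"dy":4.2,"dz":38.9,"ax":0,"ay":0.26,"az":0},
    {"dx":-30.3,"dy":4.2,"dz":38.9,"ax":0,"ay":0.26,"az":0},
    {"dx":-30.3,"dy":4.2,"dz":38.9,"ax":0,"ay":0.26,"az":0},
    {"dx":-30.3,"dy":4.2,"dz":38.9,"ax":0,"ay":0.26,"az":0},
  ],
  grip=4.5,
  force=40,
)

```text
t: 3.8
tcp_pos: [0.3939, -0.2296, 0.2086]
ee_rot: [-89.9, -0.0, -89.0]
wrist_force: [0.6, -0.4, -0.0]
grip_width: 0.045
```

```bash
python3 - <<'E'
from h import *
plan(.4486,-.1549,.13,-89)
E
```

```text
t 3.8 d cm [-7.38  7.86  5.6 ] a [-0.001 -0.     0.001] | [ 0.3939 -0.2296  0.2086] [-8.994e+01 -5.000e-02 -8.900e+01] F [ 0.6 -0.4 -0. ] g 45.0
```

Call:
arm_command(
  motion=[
    {"dx":0,"dy":0,"dz":0,"ax":0,"ay":0,"az":0},
    {"dx":0,"dy":0,"dz":0,"ax":0,"ay":0,"az":0},
    {"dx":0,"dy":0,"dz":0,"ax":0,"ay":0,"az":0},
  ],
)

```text
t: 4.1
tcp_pos: [0.3926, -0.2321, 0.2086]
ee_rot: [-90.0, -0.0, -89.0]
wrist_force: [-0.3, 0.3, 0.5]
grip_width: 0.0449
```

```bash
python3 - <<'E'
from h import *
plan(.4486,-.1549,.13,-89)
E
```

```text
t 4.1 d cm [-7.63  7.85  5.73] a [-0.    -0.     0.001] | [ 0.3926 -0.2321  0.2086] [-9.000e+01 -5.000e-02 -8.902e+01] F [-0.3  0.3  0.5] g 44.9
```

Call:
arm_command(
  motion=[
    {"dx":-3.8,"dy":2,"dz":2.9,"ax":0,"ay":0,"az":0},
    {"dx":-7.6,"dy":4,"dz":5.7,"ax":0,"ay":0,"az":0},
    {"dx":-7.6,"dy":6,"dz":5.7,"ax":0,"ay":0,"az":0},
    {"dx":-7.6,"dy":7.8,"dz":5.7,"ax":0,"ay":0,"az":0},
    {"dx":-7.6,"dy":7.8,"dz":5.7,"ax":0,"ay":0,"az":0},
    {"dx":-7.6,"dy":7.8,"dz":5.7,"ax":0,"ay":0,"az":0},
  ],
)

```text
t: 4.7
tcp_pos: [0.4481, -0.1557, 0.1305]
ee_rot: [-90.0, -0.0, -89.1]
wrist_force: [0.2, -0.6, 0.5]
grip_width: 0.0454
```

```bash
python3 - <<'E'
from h import *
plan(.4486,-.1549,.080,-89)
for n in ('side','top'):
    p=r.snapshot(n)
    c=p['image'][200:300,320:440]; cv2.imwrite(f'pics/a_{n}.png',cv2.resize(c,(720,600),interpolation=cv2.INTER_CUBIC)[:,:,::-1])
E
```

```text
t 4.7 d cm [-0.08  5.05  0.05] a [ 0.    -0.002  0.   ] | [ 0.4481 -0.1557  0.1305] [-90.02  -0.   -89.14] F [ 0.2 -0.6  0.5] g 45.4
```

View pics/a_side.png

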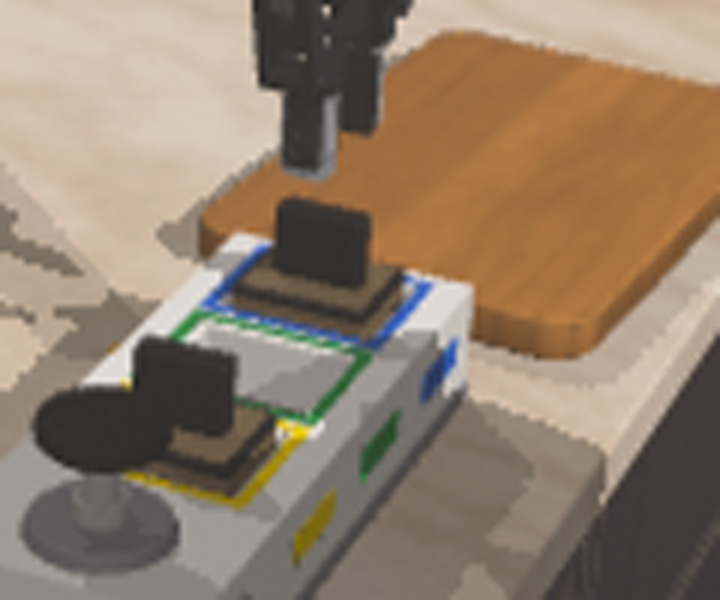

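View pics/a_top.png

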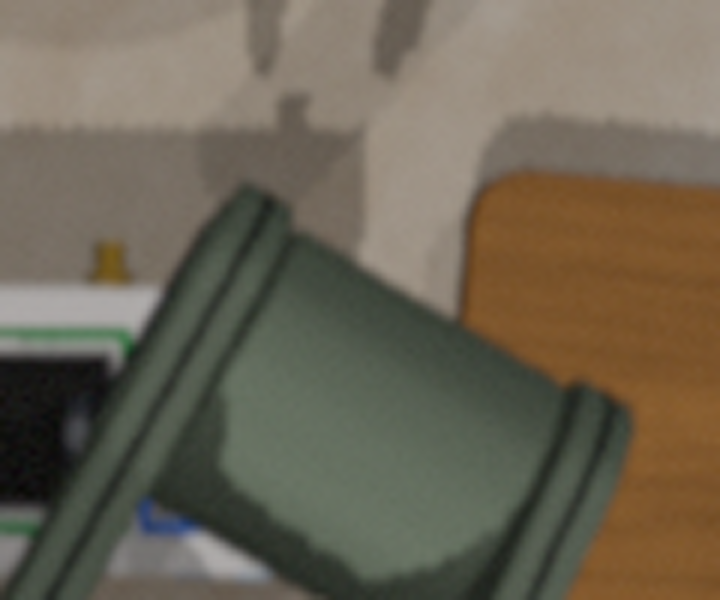

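Call:
arm_command(
  motion=[
    {"dx":-0.1,"dy":1.7,"dz":0.05,"ax":0,"ay":0,"az":0},
    {"dx":-0.1,"dy":3.4,"dz":0.05,"ax":0,"ay":0,"az":0},
    {"dx":-0.1,"dy":5.0,"dz":0.05,"ax":0,"ay":0,"az":0},
    {"dx":-0.1,"dy":5.0,"dz":0.05,"ax":0,"ay":0,"az":0},
    {"dx":-0.1,"dy":5.0,"dz":0.05,"ax":0,"ay":0,"az":0},
  ],
)

```text
t: 5.3
tcp_pos: [0.4495, -0.154, 0.0813]
ee_rot: [-89.9, -0.0, -89.0]
wrist_force: [0.5, 0.4, 0.7]
grip_width: 0.0454
```

Call:
arm_command(
  motion=[
    {"dx":0,"dy":0,"dz":0,"ax":0,"ay":0,"az":0},
    {"dx":0,"dy":0,"dz":0,"ax":0,"ay":0,"az":0},
    {"dx":0,"dy":0,"dz":0,"ax":0,"ay":0,"az":0},
    {"dx":0,"dy":0,"dz":0,"ax":0,"ay":0,"az":0},
    {"dx":0,"dy":0,"dz":0,"ax":0,"ay":0,"az":0},
    {"dx":0,"dy":0,"dz":0,"ax":0,"ay":0,"az":0},
  ],
  grip=0.8,
  force=30,
)

```text
t: 5.9
tcp_pos: [0.4499, -0.1538, 0.0812]
ee_rot: [-89.9, -0.1, -89.0]
wrist_force: [-0.4, -1.9, 5.3]
grip_width: 0.0134
```

```bash
python3 - <<'E'
from h import *
plan(.4486,-.1549,.18,-89)
p=r.snapshot('side')
c=p['image'][200:300,320:440]; cv2.imwrite(f'pics/b_side.png',cv2.resize(c,(720,600),interpolation=cv2.INTER_CUBIC)[:,:,::-1])
E
```

```text
t 5.9 d cm [ 0.12 -9.88 -0.11] a [-0.002  0.     0.001] | [ 0.4499 -0.1538  0.0812] [-8.989e+01 -8.000e-02 -8.897e+01] F [-0.4 -1.9  5.3] g 13.4
```

View pics/b_side.png

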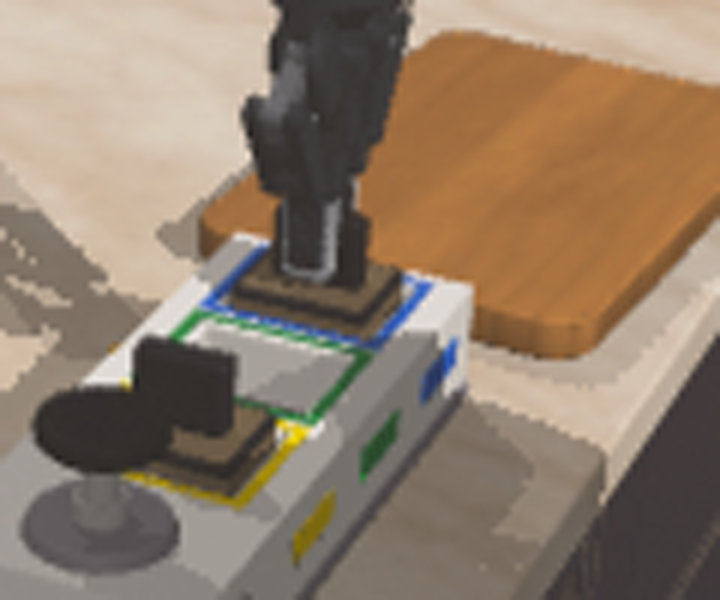

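Call:
arm_command(
  motion=[
    {"dx":0,"dy":-1,"dz":0,"ax":0,"ay":0,"az":0},
    {"dx":0,"dy":-2.5,"dz":0,"ax":0,"ay":0,"az":0},
    {"dx":0,"dy":-4.5,"dz":0,"ax":0,"ay":0,"az":0},
    {"dx":0,"dy":-7,"dz":0,"ax":0,"ay":0,"az":0},
    {"dx":0,"dy":-9,"dz":0,"ax":0,"ay":0,"az":0},
    {"dx":0,"dy":-9,"dz":0,"ax":0,"ay":0,"az":0},
  ],
)

```text
t: 6.55
tcp_pos: [0.4503, -0.1536, 0.1727]
ee_rot: [-89.8, -0.1, -89.0]
wrist_force: [0.6, -0.5, -1.8]
grip_width: 0.0132
```

```bash
python3 - <<'E'
from h import *
plan(.45,-.45,.12,-89)
p=r.snapshot('side')
c=p['image'][150:300,320:500]; cv2.imwrite(f'pics/c_side.png',cv2.resize(c,(720,600),interpolation=cv2.INTER_CUBIC)[:,:,::-1])
E
```

```text
t 6.5 d cm [29.62  5.32 -0.58] a [-0.004  0.001  0.002] | [ 0.4503 -0.1536  0.1727] [-89.77  -0.11 -88.97] F [ 0.6 -0.5 -1.8] g 13.2
```

View pics/c_side.png

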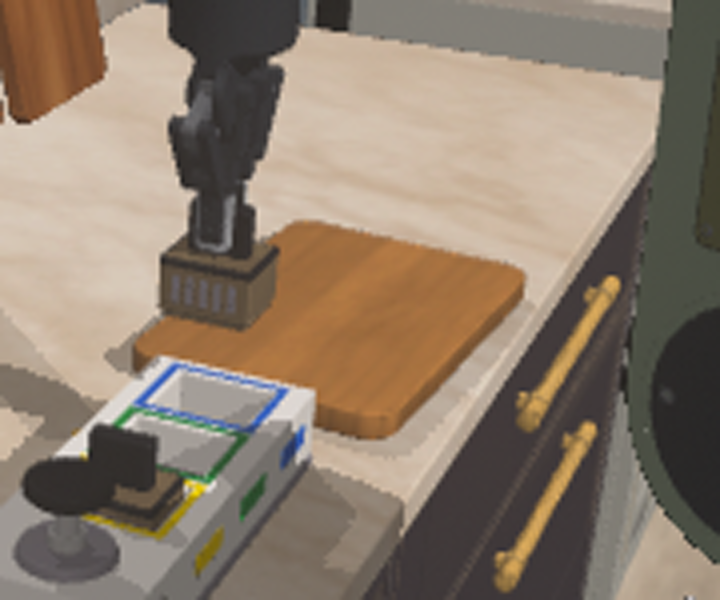

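Call:
arm_command(
  motion=[
    {"dx":3.5,"dy":0,"dz":-0.3,"ax":0,"ay":0,"az":0},
    {"dx":8,"dy":0,"dz":-0.6,"ax":0,"ay":0,"az":0},
    {"dx":12.5,"dy":0,"dz":-0.6,"ax":0,"ay":0,"az":0},
    {"dx":17,"dy":0,"dz":-0.6,"ax":0,"ay":0,"az":0},
    {"dx":21.5,"dy":1,"dz":-0.6,"ax":0,"ay":0,"az":0},
    {"dx":25.5,"dy":2.5,"dz":-0.6,"ax":0,"ay":0,"az":0},
    {"dx":28.5,"dy":4,"dz":-0.6,"ax":0,"ay":0,"az":0},
    {"dx":29.6,"dy":5.3,"dz":-0.6,"ax":0,"ay":0,"az":0},
  ],
)

```text
t: 7.4
tcp_pos: [0.4464, -0.451, 0.1136]
ee_rot: [-90.2, 0.2, -89.1]
wrist_force: [0.1, 0.6, -1.8]
grip_width: 0.0132
```

```bash
python3 - <<'E'
from h import *
plan(.45,-.45,.077,-89)
E
```

```text
t 7.4 d cm [-0.08  3.66  0.37] a [ 0.003 -0.002 -0.003] | [ 0.4464 -0.451   0.1136] [-90.16   0.16 -89.14] F [ 0.1  0.6 -1.8] g 13.2
```

Call:
arm_command(
  motion=[
    {"dx":0,"dy":0.8,"dz":0.2,"ax":0,"ay":0,"az":0},
    {"dx":0,"dy":1.8,"dz":0.3,"ax":0,"ay":0,"az":0},
    {"dx":0,"dy":2.6,"dz":0.3,"ax":0,"ay":0,"az":0},
    {"dx":0,"dy":3.1,"dz":0.3,"ax":0,"ay":0,"az":0},
    {"dx":0,"dy":3.1,"dz":0.3,"ax":0,"ay":0,"az":0},
    {"dx":0,"dy":3.1,"dz":0.3,"ax":0,"ay":0,"az":0},
  ],
)

```text
t: 8.0
tcp_pos: [0.4516, -0.4489, 0.0868]
ee_rot: [-90.0, -0.0, -88.9]
wrist_force: [-0.1, 0.1, -1.8]
grip_width: 0.0133
```

```bash
python3 - <<'E'
from h import *
plan(.45,-.45,.077,-89)
E
```

```text
t 8.0 d cm [ 0.11  0.98 -0.17] a [-0.     0.001  0.001] | [ 0.4516 -0.4489  0.0868] [-8.998e+01 -3.000e-02 -8.894e+01] F [-0.1  0.1 -1.8] g 13.3
```

Call:
arm_command(
  motion=[
    {"dx":0,"dy":0.4,"dz":0,"ax":0,"ay":0,"az":0},
    {"dx":0,"dy":0.7,"dz":0,"ax":0,"ay":0,"az":0},
    {"dx":0,"dy":0.9,"dz":0,"ax":0,"ay":0,"az":0},
    {"dx":0,"dy":0.9,"dz":0,"ax":0,"ay":0,"az":0},
    {"dx":0,"dy":0.9,"dz":0,"ax":0,"ay":0,"az":0},
  ],
)

```text
t: 8.5
tcp_pos: [0.4513, -0.4494, 0.0775]
ee_rot: [-90.0, -0.0, -89.0]
wrist_force: [-0.6, 0.6, -0.0]
grip_width: 0.0136
```

```bash
python3 - <<'E'
from h import *
plan(.45,-.45,.077,-89)
p=r.snapshot('side')
c=p['image'][150:300,340:520]; cv2.imwrite(f'pics/d_side.png',cv2.resize(c,(720,600),interpolation=cv2.INTER_CUBIC)[:,:,::-1])
E
```

```text
t 8.5 d cm [ 0.06  0.05 -0.13] a [-0.  0.  0.] | [ 0.4513 -0.4494  0.0775] [-8.999e+01 -1.000e-02 -8.899e+01] F [-0.6  0.6 -0. ] g 13.6
```

View pics/d_side.png

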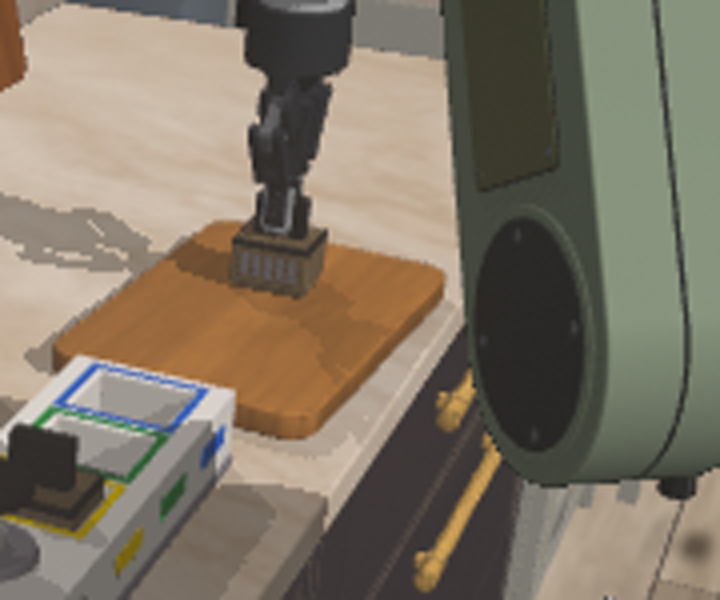

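Set on the board, the weight is off the gripper. Release and rise.

Call:
arm_command(
  motion=[
    {"dx":0,"dy":0,"dz":0,"ax":0,"ay":0,"az":0},
    {"dx":0,"dy":0,"dz":0,"ax":0,"ay":0,"az":0},
    {"dx":0,"dy":0,"dz":0,"ax":0,"ay":0,"az":0},
    {"dx":0,"dy":0,"dz":0,"ax":0,"ay":0,"az":0},
    {"dx":0,"dy":-2,"dz":0,"ax":0,"ay":0,"az":0},
    {"dx":0,"dy":-5,"dz":0,"ax":0,"ay":0,"az":0},
    {"dx":0,"dy":-8,"dz":0,"ax":0,"ay":0,"az":0},
    {"dx":0,"dy":-9,"dz":0,"ax":0,"ay":0,"az":0},
  ],
  grip=4.5,
)

```text
t: 9.35
tcp_pos: [0.4528, -0.4511, 0.1715]
ee_rot: [-89.8, -0.3, -89.0]
wrist_force: [0.7, 0.1, 0.7]
grip_width: 0.0452
```

```bash
python3 - <<'E'
from h import *
plan(.4462,-.015,.165,-89)
E
```

```text
t 9.3 d cm [-43.62   0.4    0.12] a [-0.004  0.     0.006] | [ 0.4528 -0.4511  0.1715] [-89.75  -0.33 -88.98] F [0.7 0.1 0.7] g 45.2
```

Call:
arm_command(
  motion=[
    {"dx":-4.5,"dy":0,"dz":0,"ax":0,"ay":0,"az":0},
    {"dx":-9.5,"dy":0,"dz":0,"ax":0,"ay":0,"az":0},
    {"dx":-14.5,"dy":0,"dz":0,"ax":0,"ay":0,"az":0},
    {"dx":-19.5,"dy":0,"dz":0,"ax":0,"ay":0,"az":0},
    {"dx":-24.5,"dy":0,"dz":0,"ax":0,"ay":0,"az":0},
    {"dx":-29.5,"dy":0,"dz":0,"ax":0,"ay":0,"az":0},
    {"dx":-34.5,"dy":0,"dz":0,"ax":0,"ay":0,"az":0},
    {"dx":-39.5,"dy":0,"dz":0,"ax":0,"ay":0,"az":0},
  ],
)

```text
t: 10.15
tcp_pos: [0.4434, -0.0522, 0.1667]
ee_rot: [-90.0, 0.0, -89.0]
wrist_force: [0.9, 0.8, 0.3]
grip_width: 0.0447
```

Call:
arm_command(
  motion=[
    {"dx":-2.5,"dy":0,"dz":0,"ax":0,"ay":0,"az":0},
    {"dx":-4,"dy":0.5,"dz":0,"ax":0,"ay":0,"az":0},
    {"dx":-4,"dy":0.5,"dz":0,"ax":0,"ay":0,"az":0},
    {"dx":-4,"dy":0.5,"dz":0,"ax":0,"ay":0,"az":0},
  ],
)

```text
t: 10.55
tcp_pos: [0.4432, -0.0144, 0.1618]
ee_rot: [-90.1, -0.0, -88.9]
wrist_force: [0.2, -0.5, 0.5]
grip_width: 0.0451
```

```bash
python3 - <<'E'
from h import *
plan(.447,-.0145,.125,-89)
E
```

```text
t 10.6 d cm [0.02 3.68 0.39] a [0.001 0.001 0.   ] | [ 0.4432 -0.0144  0.1618] [-9.006e+01 -2.000e-02 -8.893e+01] F [ 0.2 -0.5  0.5] g 45.1
```

Call:
arm_command(
  motion=[
    {"dx":0,"dy":1.2,"dz":0.2,"ax":0,"ay":0,"az":0},
    {"dx":0,"dy":2.5,"dz":0.3,"ax":0,"ay":0,"az":0},
    {"dx":0,"dy":3.7,"dz":0.3,"ax":0,"ay":0,"az":0},
    {"dx":0,"dy":3.7,"dz":0.3,"ax":0,"ay":0,"az":0},
    {"dx":0,"dy":3.7,"dz":0.3,"ax":0,"ay":0,"az":0},
  ],
)

```text
t: 11.05
tcp_pos: [0.4462, -0.0147, 0.1247]
ee_rot: [-90.1, 0.0, -89.0]
wrist_force: [0.4, -0.1, 0.9]
grip_width: 0.0452
```

```bash
python3 - <<'E'
from h import *
plan(.447,-.0145,.081,-89)
p=r.snapshot('side')
c=p['image'][200:300,290:410]; cv2.imwrite(f'pics/e_side.png',cv2.resize(c,(720,600),interpolation=cv2.INTER_CUBIC)[:,:,::-1])
E
```

```text
t 11.1 d cm [-0.01  4.37  0.09] a [ 0.001 -0.001 -0.   ] | [ 0.4462 -0.0147  0.1247] [-9.008e+01  2.000e-02 -8.904e+01] F [ 0.4 -0.1  0.9] g 45.2
```

View pics/e_side.png

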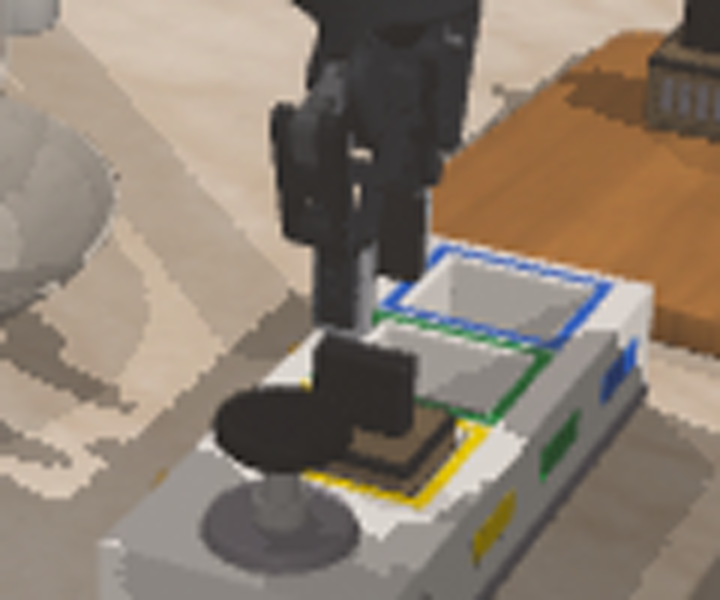

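Call:
arm_command(
  motion=[
    {"dx":0,"dy":1.4,"dz":0.1,"ax":0,"ay":0,"az":0},
    {"dx":0,"dy":2.8,"dz":0.1,"ax":0,"ay":0,"az":0},
    {"dx":0,"dy":4.3,"dz":0.1,"ax":0,"ay":0,"az":0},
    {"dx":0,"dy":4.3,"dz":0.1,"ax":0,"ay":0,"az":0},
    {"dx":0,"dy":4.3,"dz":0.1,"ax":0,"ay":0,"az":0},
  ],
)

```text
t: 11.6
tcp_pos: [0.4479, -0.0143, 0.0829]
ee_rot: [-90.0, -0.0, -89.0]
wrist_force: [0.3, -0.8, 0.4]
grip_width: 0.0449
```

Call:
arm_command(
  motion=[
    {"dx":0,"dy":0,"dz":0,"ax":0,"ay":0,"az":0},
    {"dx":0,"dy":0,"dz":0,"ax":0,"ay":0,"az":0},
    {"dx":0,"dy":0,"dz":0,"ax":0,"ay":0,"az":0},
    {"dx":0,"dy":0,"dz":0,"ax":0,"ay":0,"az":0},
    {"dx":0,"dy":0,"dz":0,"ax":0,"ay":0,"az":0},
    {"dx":0,"dy":0,"dz":0,"ax":0,"ay":0,"az":0},
  ],
  grip=0.8,
  force=30,
)

```text
t: 12.2
tcp_pos: [0.4484, -0.0145, 0.0831]
ee_rot: [-89.9, -0.0, -89.0]
wrist_force: [-0.2, -0.5, 4.6]
grip_width: 0.0135
```

Call:
arm_command(
  motion=[
    {"dx":0,"dy":-1,"dz":0,"ax":0,"ay":0,"az":0},
    {"dx":0,"dy":-2.5,"dz":0,"ax":0,"ay":0,"az":0},
    {"dx":0,"dy":-4.5,"dz":0,"ax":0,"ay":0,"az":0},
    {"dx":0,"dy":-7,"dz":0,"ax":0,"ay":0,"az":0},
    {"dx":0,"dy":-9,"dz":0,"ax":0,"ay":0,"az":0},
    {"dx":0,"dy":-9,"dz":0,"ax":0,"ay":0,"az":0},
  ],
)

```text
t: 12.8
tcp_pos: [0.4492, -0.0144, 0.1748]
ee_rot: [-89.7, -0.1, -89.0]
wrist_force: [-0.0, -0.5, -1.7]
grip_width: 0.0134
```

```bash
python3 - <<'E'
from h import *
plan(.45,-.32,.12,-89)
p=r.snapshot('side')
c=p['image'][150:300,290:470]; cv2.imwrite(f'pics/f_side.png',cv2.resize(c,(720,600),interpolation=cv2.INTER_CUBIC)[:,:,::-1])
E
```

```text
t 12.8 d cm [30.55  5.51 -0.49] a [-0.005  0.001  0.001] | [ 0.4492 -0.0144  0.1748] [-8.971e+01 -6.000e-02 -8.897e+01] F [-0.  -0.5 -1.7] g 13.4
```

View pics/f_side.png

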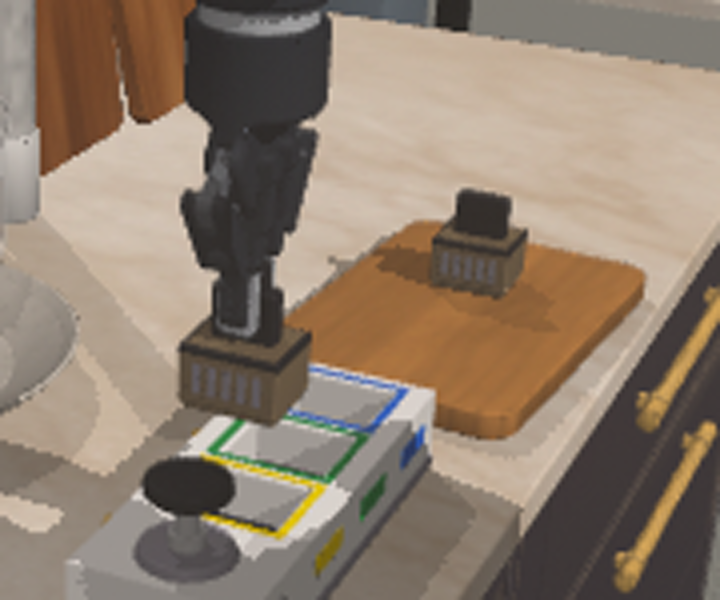

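Call:
arm_command(
  motion=[
    {"dx":3.5,"dy":0,"dz":-0.3,"ax":0,"ay":0,"az":0},
    {"dx":8,"dy":0,"dz":-0.5,"ax":0,"ay":0,"az":0},
    {"dx":12.5,"dy":0,"dz":-0.5,"ax":0,"ay":0,"az":0},
    {"dx":17,"dy":0,"dz":-0.5,"ax":0,"ay":0,"az":0},
    {"dx":21.5,"dy":0,"dz":-0.5,"ax":0,"ay":0,"az":0},
    {"dx":26,"dy":1.5,"dz":-0.5,"ax":0,"ay":0,"az":0},
    {"dx":29,"dy":3.5,"dz":-0.5,"ax":0,"ay":0,"az":0},
    {"dx":30.5,"dy":5.5,"dz":-0.5,"ax":0,"ay":0,"az":0},
  ],
)

```text
t: 13.65
tcp_pos: [0.4467, -0.3214, 0.1148]
ee_rot: [-90.1, 0.1, -89.1]
wrist_force: [0.0, 1.0, -2.3]
grip_width: 0.0133
```

Call:
arm_command(
  motion=[
    {"dx":0,"dy":0.8,"dz":0,"ax":0,"ay":0,"az":0},
    {"dx":0,"dy":1.8,"dz":0,"ax":0,"ay":0,"az":0},
    {"dx":0,"dy":2.6,"dz":0,"ax":0,"ay":0,"az":0},
    {"dx":0,"dy":3.0,"dz":0,"ax":0,"ay":0,"az":0},
    {"dx":0,"dy":3.0,"dz":0,"ax":0,"ay":0,"az":0},
    {"dx":0,"dy":3.0,"dz":0,"ax":0,"ay":0,"az":0},
  ],
)

```text
t: 14.25
tcp_pos: [0.4485, -0.319, 0.088]
ee_rot: [-90.0, -0.0, -88.9]
wrist_force: [0.0, 1.4, -1.6]
grip_width: 0.0132
```

```bash
python3 - <<'E'
from h import *
plan(.45,-.32,.079,-89)
E
```

```text
t 14.2 d cm [0.1  0.9  0.15] a [-0.001  0.001  0.001] | [ 0.4485 -0.319   0.088 ] [-8.995e+01 -4.000e-02 -8.893e+01] F [ 0.   1.4 -1.6] g 13.2
```

Call:
arm_command(
  motion=[
    {"dx":0,"dy":0.4,"dz":0,"ax":0,"ay":0,"az":0},
    {"dx":0,"dy":0.7,"dz":0,"ax":0,"ay":0,"az":0},
    {"dx":0,"dy":0.9,"dz":0,"ax":0,"ay":0,"az":0},
    {"dx":0,"dy":0.9,"dz":0,"ax":0,"ay":0,"az":0},
    {"dx":0,"dy":0.9,"dz":0,"ax":0,"ay":0,"az":0},
  ],
)

```text
t: 14.75
tcp_pos: [0.4481, -0.3195, 0.0794]
ee_rot: [-90.0, -0.0, -89.0]
wrist_force: [-2.0, 2.0, 5.7]
grip_width: 0.0135
```

```bash
python3 - <<'E'
from h import *
plan(.45,-.32,.079,-89)
E
```

```text
t 14.8 d cm [0.06 0.04 0.19] a [-0.  0.  0.] | [ 0.4481 -0.3195  0.0794] [-8.999e+01 -1.000e-02 -8.898e+01] F [-2.   2.   5.7] g 13.5
```

Call:
arm_command(
  motion=[
    {"dx":0,"dy":0,"dz":0,"ax":0,"ay":0,"az":0},
    {"dx":0,"dy":0,"dz":0,"ax":0,"ay":0,"az":0},
    {"dx":0,"dy":0,"dz":0,"ax":0,"ay":0,"az":0},
    {"dx":0,"dy":0,"dz":0,"ax":0,"ay":0,"az":0},
    {"dx":0,"dy":-2,"dz":0,"ax":0,"ay":0,"az":0},
    {"dx":0,"dy":-5,"dz":0,"ax":0,"ay":0,"az":0},
    {"dx":0,"dy":-9,"dz":0,"ax":0,"ay":0,"az":0},
    {"dx":0,"dy":-11,"dz":0,"ax":0,"ay":0,"az":0},
  ],
  grip=4.5,
)

```text
t: 15.55
tcp_pos: [0.4493, -0.3205, 0.1919]
ee_rot: [-89.8, -0.2, -89.0]
wrist_force: [-0.0, -0.3, 0.3]
grip_width: 0.0451
```

```bash
python3 - <<'E'
from h import *
plan(.4254,.2007,.18,-82)
for n in ('side','top'):
    p=r.snapshot(n); save(p,'g_'+n)
    if n=='top':
        for c,b in [('green',(140,230,190,310)),('yellow',(180,230,240,310))]: print(c, rect(p,c,b,.04))
E
```

```text
t 15.6 d cm [-52.16   0.98  -1.46] a [-0.004 -0.122  0.004] | [ 0.4493 -0.3205  0.1919] [-89.78  -0.22 -88.98] F [-0.  -0.3  0.3] g 45.1
green (((431.5644836425781, 273.0364685058594), (52.239383697509766, 40.948760986328125), 12.456820487976074), 142)
yellow (((426.3511047363281, 195.42376708984375), (54.086509704589844, 39.481082916259766), 8.261929512023926), 129)
```

View pics/g_side.png

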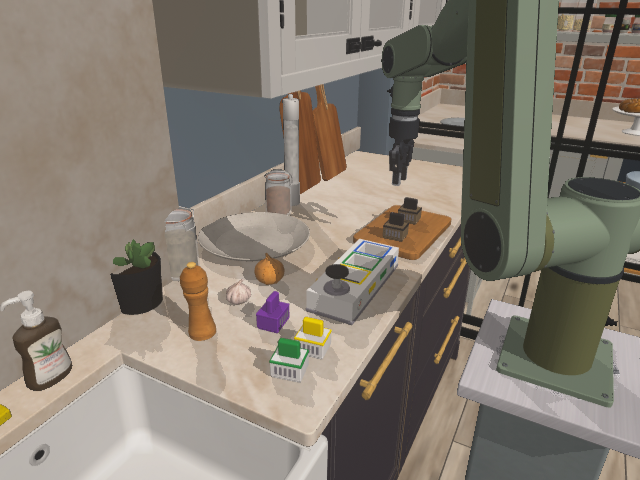

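View pics/g_top.png

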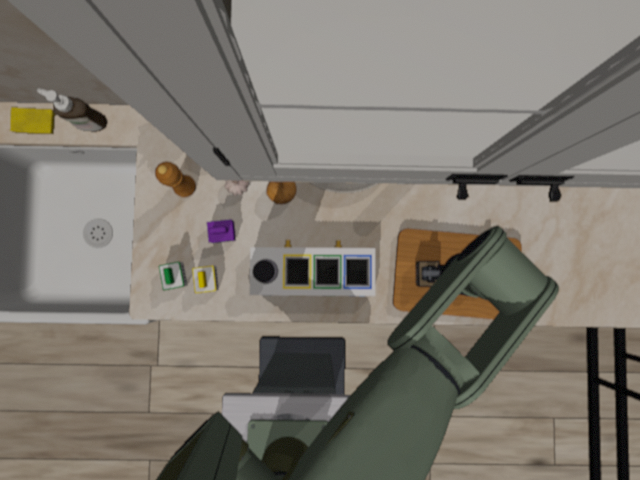

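Call:
arm_command(
  motion=[
    {"dx":-4.5,"dy":0,"dz":0,"ax":0,"ay":-0.01,"az":0},
    {"dx":-9.5,"dy":0,"dz":0,"ax":0,"ay":-0.02,"az":0},
    {"dx":-14.5,"dy":0,"dz":0,"ax":0,"ay":-0.04,"az":0},
    {"dx":-19.5,"dy":0,"dz":0,"ax":0,"ay":-0.06,"az":0},
    {"dx":-24.5,"dy":0,"dz":0,"ax":0,"ay":-0.08,"az":0},
    {"dx":-29.5,"dy":0,"dz":0,"ax":0,"ay":-0.1,"az":0},
    {"dx":-34.5,"dy":0,"dz":0,"ax":0,"ay":-0.12,"az":0},
    {"dx":-39.5,"dy":0,"dz":-0.5,"ax":0,"ay":-0.12,"az":0},
  ],
)

```text
t: 16.45
tcp_pos: [0.435, 0.0773, 0.187]
ee_rot: [-90.1, 0.0, -82.1]
wrist_force: [0.4, -0.9, -0.4]
grip_width: 0.045
```

```bash
python3 - <<'E'
from h import *
plan(.4254,.2007,.16,-82)
E
```

```text
t 16.4 d cm [-12.35   2.71   0.75] a [ 0.001 -0.002 -0.   ] | [0.435  0.0773 0.187 ] [-9.008e+01  2.000e-02 -8.211e+01] F [ 0.4 -0.9 -0.4] g 45.0
```

Call:
arm_command(
  motion=[
    {"dx":-4,"dy":0.5,"dz":0.3,"ax":0,"ay":0,"az":0},
    {"dx":-8,"dy":1.5,"dz":0.6,"ax":0,"ay":0,"az":0},
    {"dx":-11,"dy":2.7,"dz":0.7,"ax":0,"ay":0,"az":0},
    {"dx":-12.3,"dy":4.5,"dz":0.7,"ax":0,"ay":0,"az":0},
    {"dx":-12.3,"dy":6.7,"dz":0.7,"ax":0,"ay":0,"az":0},
    {"dx":-12.3,"dy":8.2,"dz":0.7,"ax":0,"ay":0,"az":0},
    {"dx":-12.3,"dy":8.2,"dz":0.7,"ax":0,"ay":0,"az":0},
    {"dx":-12.3,"dy":8.2,"dz":0.7,"ax":0,"ay":0,"az":0},
  ],
)

```text
t: 17.25
tcp_pos: [0.4252, 0.1979, 0.1054]
ee_rot: [-90.1, -0.0, -82.1]
wrist_force: [0.5, 0.4, -0.3]
grip_width: 0.0447
```

```bash
python3 - <<'E'
from h import *
plan(.4254,.2007,.056,-82)
p=r.snapshot('side')
c=p['image'][280:400,240:384]; cv2.imwrite(f'pics/h_side.png',cv2.resize(c,(720,600),interpolation=cv2.INTER_CUBIC)[:,:,::-1])
E
```

```text
t 17.2 d cm [-0.27  4.94  0.07] a [ 0.002 -0.002  0.   ] | [0.4252 0.1979 0.1054] [-9.014e+01 -2.000e-02 -8.211e+01] F [ 0.5  0.4 -0.3] g 44.7
```

View pics/h_side.png

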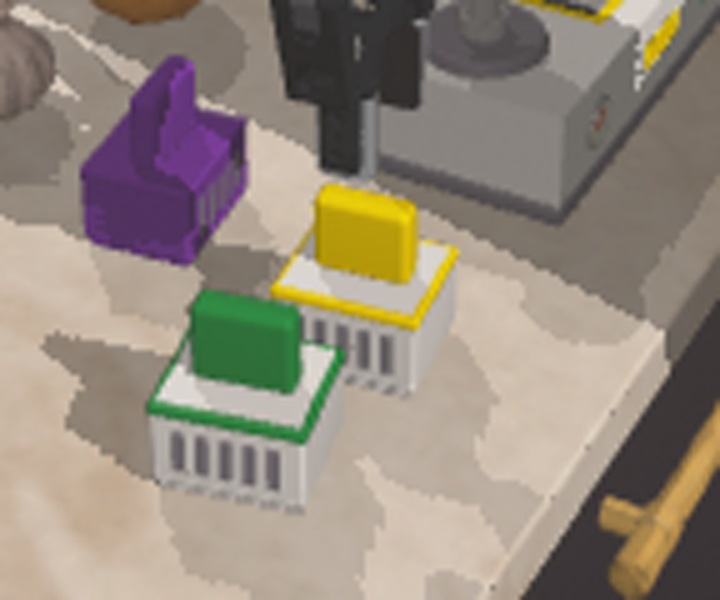

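```bash
python3 - <<'E'
from h import *
p=r.snapshot('side')
for q in ((367,193),(247,299)): print(atz(p,(240+q[0]/5-.4,280+q[1]/5-.4),.072))
t=r.snapshot('top')
c=t['image'][250:300,155:235]; cv2.imwrite(f'pics/h_top.png',cv2.resize(c,(800,500),interpolation=cv2.INTER_CUBIC)[:,:,::-1])
E
```

```text
[0.42613449 0.19895323 0.072     ]
[0.43278386 0.27628367 0.072     ]
```

View pics/h_top.png

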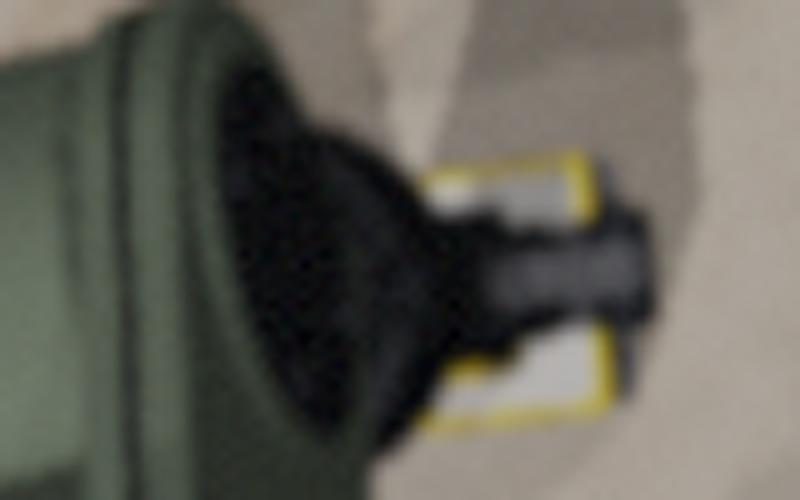

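Call:
arm_command(
  motion=[
    {"dx":-0.2,"dy":1.5,"dz":0.1,"ax":0,"ay":0,"az":0},
    {"dx":-0.2,"dy":3.2,"dz":0.1,"ax":0,"ay":0,"az":0},
    {"dx":-0.2,"dy":4.9,"dz":0.1,"ax":0,"ay":0,"az":0},
    {"dx":-0.2,"dy":4.9,"dz":0.1,"ax":0,"ay":0,"az":0},
    {"dx":-0.2,"dy":4.9,"dz":0.1,"ax":0,"ay":0,"az":0},
  ],
)

```text
t: 17.9
tcp_pos: [0.4272, 0.2003, 0.058]
ee_rot: [-90.0, 0.0, -82.1]
wrist_force: [0.9, -0.2, 0.5]
grip_width: 0.0454
```

Call:
arm_command(
  motion=[
    {"dx":0,"dy":0,"dz":0,"ax":0,"ay":0,"az":0},
    {"dx":0,"dy":0,"dz":0,"ax":0,"ay":0,"az":0},
    {"dx":0,"dy":0,"dz":0,"ax":0,"ay":0,"az":0},
    {"dx":0,"dy":0,"dz":0,"ax":0,"ay":0,"az":0},
    {"dx":0,"dy":0,"dz":0,"ax":0,"ay":0,"az":0},
    {"dx":0,"dy":0,"dz":0,"ax":0,"ay":0,"az":0},
  ],
  grip=0.8,
  force=50,
)

```text
t: 18.5
tcp_pos: [0.4274, 0.2005, 0.0581]
ee_rot: [-89.9, 0.0, -82.1]
wrist_force: [-1.5, 0.4, 5.2]
grip_width: 0.0131
```

```bash
python3 - <<'E'
from h import *
plan(.4254,.2007,.056,-82)
p=r.snapshot('side')
c=p['image'][280:400,240:384]; cv2.imwrite(f'pics/i_side.png',cv2.resize(c,(720,600),interpolation=cv2.INTER_CUBIC)[:,:,::-1])
E
```

```text
t 18.5 d cm [-0.05  0.21 -0.19] a [-0.001 -0.002 -0.   ] | [0.4274 0.2005 0.0581] [-8.992e+01  1.000e-02 -8.210e+01] F [-1.5  0.4  5.2] g 13.1
```

View pics/i_side.png

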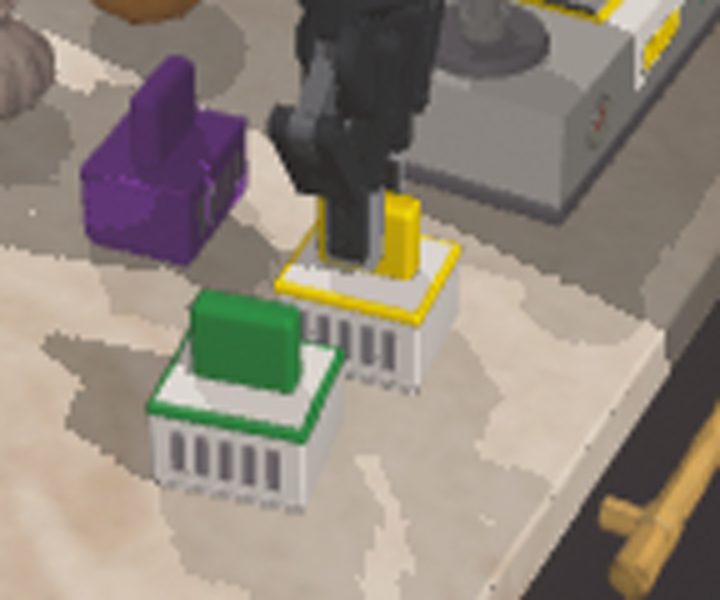

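Call:
arm_command(
  motion=[
    {"dx":0,"dy":-1,"dz":0,"ax":0,"ay":0,"az":0},
    {"dx":0,"dy":-3,"dz":0,"ax":0,"ay":0,"az":0},
    {"dx":0,"dy":-6,"dz":0,"ax":0,"ay":0,"az":0},
    {"dx":0,"dy":-9.5,"dz":0,"ax":0,"ay":0,"az":0},
    {"dx":0,"dy":-13,"dz":0,"ax":0,"ay":0,"az":0},
    {"dx":0,"dy":-15,"dz":0,"ax":0,"ay":0,"az":0},
    {"dx":0,"dy":-15,"dz":0,"ax":0,"ay":0,"az":0},
  ],
)

```text
t: 19.25
tcp_pos: [0.4289, 0.2008, 0.211]
ee_rot: [-89.6, 0.0, -82.1]
wrist_force: [-0.5, 0.2, -0.9]
grip_width: 0.0129
```

```bash
python3 - <<'E'
from h import *
plan(.4472,-.0148,.20,-89)
p=r.snapshot('side')
c=p['image'][210:390,230:446]; cv2.imwrite(f'pics/j_side.png',cv2.resize(c,(720,600),interpolation=cv2.INTER_CUBIC)[:,:,::-1])
E
```

```text
t 19.2 d cm [21.61  1.07 -1.16] a [-0.007  0.12  -0.001] | [0.4289 0.2008 0.211 ] [-8.957e+01  5.000e-02 -8.210e+01] F [-0.5  0.2 -0.9] g 12.9
```

View pics/j_side.png

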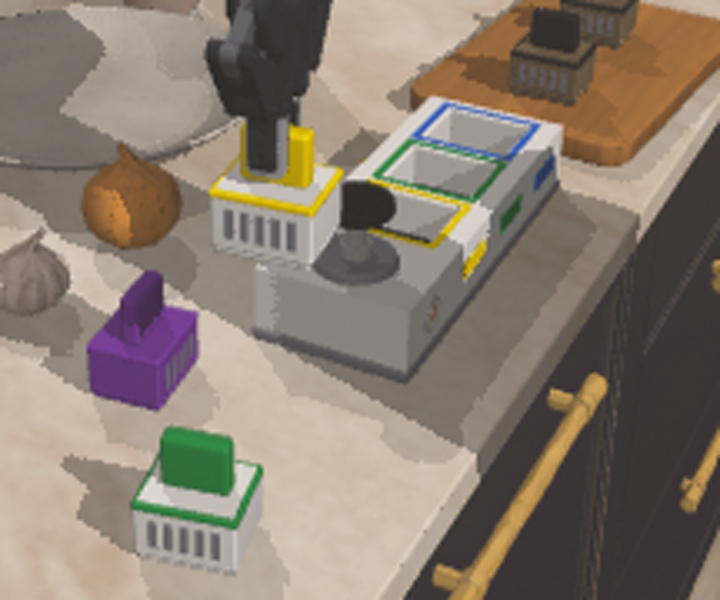

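Call:
arm_command(
  motion=[
    {"dx":3,"dy":0,"dz":-0.3,"ax":0,"ay":0.03,"az":0},
    {"dx":7,"dy":0,"dz":-0.6,"ax":0,"ay":0.06,"az":0},
    {"dx":11.5,"dy":0,"dz":-0.9,"ax":0,"ay":0.09,"az":0},
    {"dx":16,"dy":0,"dz":-1.1,"ax":0,"ay":0.12,"az":0},
    {"dx":19.5,"dy":0.5,"dz":-1.1,"ax":0,"ay":0.12,"az":0},
    {"dx":21.6,"dy":1.1,"dz":-1.1,"ax":0,"ay":0.12,"az":0},
    {"dx":21.6,"dy":1.1,"dz":-1.1,"ax":0,"ay":0.12,"az":0},
    {"dx":21.6,"dy":1.1,"dz":-1.1,"ax":0,"ay":0.12,"az":0},
  ],
)

```text
t: 20.1
tcp_pos: [0.4439, -0.0149, 0.1943]
ee_rot: [-90.3, 0.1, -89.1]
wrist_force: [-0.4, -0.6, -1.5]
grip_width: 0.0128
```

```bash
python3 - <<'E'
from h import *
plan(.4472,-.0148,.13,-89)
E
```

```text
t 20.1 d cm [0.01 6.43 0.36] a [ 0.004 -0.001 -0.002] | [ 0.4439 -0.0149  0.1943] [-90.26   0.1  -89.06] F [-0.4 -0.6 -1.5] g 12.8
```

Call:
arm_command(
  motion=[
    {"dx":0,"dy":1.5,"dz":0.3,"ax":0,"ay":0,"az":0},
    {"dx":0,"dy":3.5,"dz":0.3,"ax":0,"ay":0,"az":0},
    {"dx":0,"dy":5.5,"dz":0.3,"ax":0,"ay":0,"az":0},
    {"dx":0,"dy":7,"dz":0.3,"ax":0,"ay":0,"az":0},
    {"dx":0,"dy":7,"dz":0.3,"ax":0,"ay":0,"az":0},
    {"dx":0,"dy":7,"dz":0.3,"ax":0,"ay":0,"az":0},
  ],
)

```text
t: 20.7
tcp_pos: [0.448, -0.0141, 0.126]
ee_rot: [-90.1, 0.0, -88.9]
wrist_force: [0.7, -0.5, -0.6]
grip_width: 0.0131
```

```bash
python3 - <<'E'
from h import *
plan(.4472,-.0148,.12,-89)
p=r.snapshot('side')
c=p['image'][210:310,290:410]; cv2.imwrite(f'pics/k_side.png',cv2.resize(c,(720,600),interpolation=cv2.INTER_CUBIC)[:,:,::-1])
E
```

```text
t 20.7 d cm [ 0.07  0.6  -0.08] a [ 0.001  0.002 -0.001] | [ 0.448  -0.0141  0.126 ] [-9.007e+01  3.000e-02 -8.889e+01] F [ 0.7 -0.5 -0.6] g 13.1
```

View pics/k_side.png

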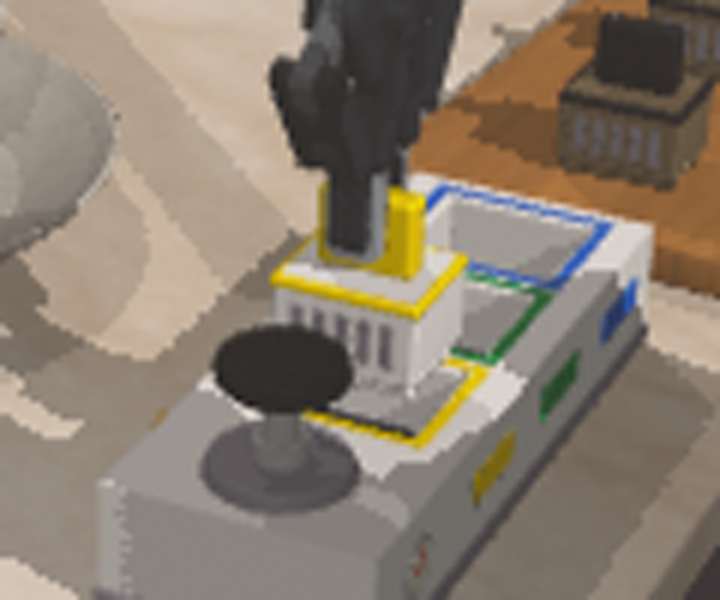

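Call:
arm_command(
  motion=[
    {"dx":0,"dy":0.6,"dz":-0.1,"ax":0,"ay":0,"az":0},
    {"dx":0,"dy":1.0,"dz":-0.1,"ax":0,"ay":0,"az":0},
    {"dx":0,"dy":1.4,"dz":-0.1,"ax":0,"ay":0,"az":0},
    {"dx":0,"dy":1.8,"dz":-0.1,"ax":0,"ay":0,"az":0},
    {"dx":0,"dy":1.8,"dz":-0.1,"ax":0,"ay":0,"az":0},
  ],
)

```text
t: 21.25
tcp_pos: [0.4478, -0.0153, 0.1082]
ee_rot: [-90.0, -0.0, -89.0]
wrist_force: [1.3, 0.5, -2.2]
grip_width: 0.013
```

```bash
python3 - <<'E'
from h import *
plan(.4472,-.0148,.083,-89)
E
```

```text
t 21.2 d cm [-0.05  2.52 -0.06] a [-0.001  0.     0.   ] | [ 0.4478 -0.0153  0.1082] [-89.97  -0.   -89.  ] F [ 1.3  0.5 -2.2] g 13.0
```

Foot inside the mouth with no contact force. Down to just above the seal.

Call:
arm_command(
  motion=[
    {"dx":0,"dy":0.5,"dz":0,"ax":0,"ay":0,"az":0},
    {"dx":0,"dy":1.0,"dz":0,"ax":0,"ay":0,"az":0},
    {"dx":0,"dy":1.5,"dz":0,"ax":0,"ay":0,"az":0},
    {"dx":0,"dy":2.0,"dz":0,"ax":0,"ay":0,"az":0},
    {"dx":0,"dy":2.3,"dz":0,"ax":0,"ay":0,"az":0},
    {"dx":0,"dy":2.3,"dz":0,"ax":0,"ay":0,"az":0},
  ],
)

```text
t: 21.85
tcp_pos: [0.4478, -0.0152, 0.0849]
ee_rot: [-90.0, 0.0, -89.0]
wrist_force: [2.3, 0.9, -2.5]
grip_width: 0.0128
```

```bash
python3 - <<'E'
from h import *
plan(.4472,-.0148,.073,-89)
E
```

```text
t 21.9 d cm [-0.04  1.19 -0.06] a [-0.001  0.    -0.   ] | [ 0.4478 -0.0152  0.0849] [-89.97   0.   -88.99] F [ 2.3  0.9 -2.5] g 12.8
```

Call:
arm_command(
  motion=[
    {"dx":0,"dy":0.3,"dz":0,"ax":0,"ay":0,"az":0},
    {"dx":0,"dy":0.6,"dz":0,"ax":0,"ay":0,"az":0},
    {"dx":0,"dy":0.9,"dz":0,"ax":0,"ay":0,"az":0},
    {"dx":0,"dy":1.15,"dz":0,"ax":0,"ay":0,"az":0},
    {"dx":0,"dy":1.15,"dz":0,"ax":0,"ay":0,"az":0},
  ],
)

```text
t: 22.35
tcp_pos: [0.4479, -0.0152, 0.0743]
ee_rot: [-90.0, -0.0, -89.0]
wrist_force: [-0.4, 0.5, 2.9]
grip_width: 0.013
```

```bash
python3 - <<'E'
from h import *
plan(.4472,-.0148,.073,-89)
p=r.snapshot('side')
c=p['image'][210:310,290:410]; cv2.imwrite(f'pics/l_side.png',cv2.resize(c,(720,600),interpolation=cv2.INTER_CUBIC)[:,:,::-1])
E
```

```text
t 22.4 d cm [-0.04  0.13 -0.07] a [-0.001  0.     0.   ] | [ 0.4479 -0.0152  0.0743] [-8.996e+01 -1.000e-02 -8.898e+01] F [-0.4  0.5  2.9] g 13.0
```

View pics/l_side.png

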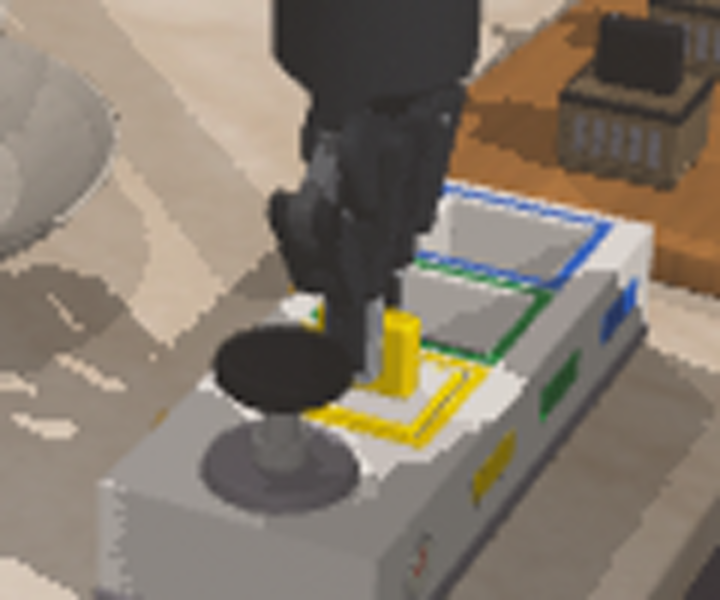

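Call:
arm_command(
  motion=[
    {"dx":0,"dy":0.15,"dz":0,"ax":0,"ay":0,"az":0},
    {"dx":0,"dy":0.25,"dz":0,"ax":0,"ay":0,"az":0},
    {"dx":0,"dy":0.25,"dz":0,"ax":0,"ay":0,"az":0},
    {"dx":0,"dy":0.25,"dz":0,"ax":0,"ay":0,"az":0},
  ],
)

```text
t: 22.8
tcp_pos: [0.448, -0.0152, 0.073]
ee_rot: [-90.0, -0.0, -89.0]
wrist_force: [-2.5, 1.7, 13.7]
grip_width: 0.0132
```

Call:
arm_command(
  motion=[
    {"dx":0,"dy":0.15,"dz":0,"ax":0,"ay":0,"az":0},
    {"dx":0,"dy":0.2,"dz":0,"ax":0,"ay":0,"az":0},
    {"dx":0,"dy":0.2,"dz":0,"ax":0,"ay":0,"az":0},
  ],
)

```text
t: 23.1
tcp_pos: [0.4483, -0.0152, 0.0729]
ee_rot: [-90.0, -0.0, -88.9]
wrist_force: [-9.0, 3.0, 30.4]
grip_width: 0.0132
```

Hard stop (30 N, no further travel). Ease off and release.

Call:
arm_command(
  motion=[
    {"dx":0,"dy":-0.4,"dz":0,"ax":0,"ay":0,"az":0},
    {"dx":0,"dy":-0.4,"dz":0,"ax":0,"ay":0,"az":0},
  ],
)

```text
t: 23.3
tcp_pos: [0.4478, -0.0153, 0.0737]
ee_rot: [-89.9, -0.0, -89.0]
wrist_force: [2.2, -0.1, -0.7]
grip_width: 0.0133
```

Call:
arm_command(
  motion=[
    {"dx":0,"dy":0,"dz":0,"ax":0,"ay":0,"az":0},
    {"dx":0,"dy":0,"dz":0,"ax":0,"ay":0,"az":0},
    {"dx":0,"dy":0,"dz":0,"ax":0,"ay":0,"az":0},
    {"dx":0,"dy":0,"dz":0,"ax":0,"ay":0,"az":0},
    {"dx":0,"dy":-1.5,"dz":0,"ax":0,"ay":0,"az":0},
    {"dx":0,"dy":-4,"dz":0,"ax":0,"ay":0,"az":0},
    {"dx":0,"dy":-8,"dz":0,"ax":0,"ay":0,"az":0},
    {"dx":0,"dy":-12,"dz":0,"ax":0,"ay":0,"az":0},
  ],
  grip=4.5,
)

```text
t: 24.1
tcp_pos: [0.4465, -0.015, 0.1937]
ee_rot: [-90.1, 0.0, -89.0]
wrist_force: [0.5, -0.5, -0.1]
grip_width: 0.045
```

```bash
python3 - <<'E'
from h import *
plan(.4327,.2765,.19,-78.5)
p=r.snapshot('side')
c=p['image'][220:400,240:456]; cv2.imwrite(f'pics/m_side.png',cv2.resize(c,(720,600),interpolation=cv2.INTER_CUBIC)[:,:,::-1])
E
```

```text
t 24.1 d cm [-29.17   0.39  -0.86] a [ 0.003 -0.183 -0.001] | [ 0.4465 -0.015   0.1937] [-9.015e+01  3.000e-02 -8.898e+01] F [ 0.5 -0.5 -0.1] g 45.0
```

View pics/m_side.png

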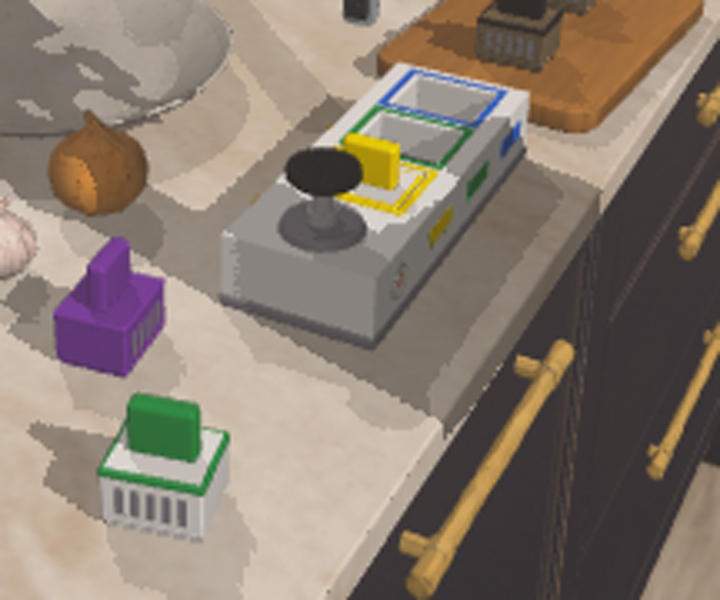

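Call:
arm_command(
  motion=[
    {"dx":-4,"dy":0,"dz":0,"ax":0,"ay":-0.02,"az":0},
    {"dx":-8.5,"dy":0,"dz":0,"ax":0,"ay":-0.05,"az":0},
    {"dx":-13.5,"dy":0,"dz":-0.3,"ax":0,"ay":-0.08,"az":0},
    {"dx":-18,"dy":0,"dz":-0.5,"ax":0,"ay":-0.11,"az":0},
    {"dx":-22.5,"dy":0,"dz":-0.7,"ax":0,"ay":-0.14,"az":0},
    {"dx":-26.5,"dy":0.4,"dz":-0.9,"ax":0,"ay":-0.17,"az":0},
    {"dx":-29.2,"dy":1.5,"dz":-0.9,"ax":0,"ay":-0.18,"az":0},
    {"dx":-29.2,"dy":4,"dz":-0.9,"ax":0,"ay":-0.18,"az":0},
  ],
)

```text
t: 24.95
tcp_pos: [0.4348, 0.2808, 0.1549]
ee_rot: [-89.6, 0.1, -78.4]
wrist_force: [0.2, -0.3, -0.6]
grip_width: 0.045
```

```bash
python3 - <<'E'
from h import *
plan(.4327,.2765,.10,-78.5)
E
```

```text
t 24.9 d cm [ 0.39  5.49 -0.33] a [-0.006  0.002 -0.002] | [0.4348 0.2808 0.1549] [-89.64   0.14 -78.4 ] F [ 0.2 -0.3 -0.6] g 45.0
```

Call:
arm_command(
  motion=[
    {"dx":0,"dy":1.5,"dz":-0.2,"ax":0,"ay":0,"az":0},
    {"dx":0,"dy":3.5,"dz":-0.2,"ax":0,"ay":0,"az":0},
    {"dx":0,"dy":5,"dz":-0.2,"ax":0,"ay":0,"az":0},
    {"dx":0,"dy":5,"dz":-0.2,"ax":0,"ay":0,"az":0},
    {"dx":0,"dy":5,"dz":-0.2,"ax":0,"ay":0,"az":0},
  ],
)

```text
t: 25.45
tcp_pos: [0.4311, 0.2761, 0.1031]
ee_rot: [-90.1, -0.0, -78.7]
wrist_force: [0.6, 0.2, 0.1]
grip_width: 0.0449
```

```bash
python3 - <<'E'
from h import *
plan(.4327,.2765,.057,-78.5)
p=r.snapshot('side')
c=p['image'][280:400,220:364]; cv2.imwrite(f'pics/n_side.png',cv2.resize(c,(720,600),interpolation=cv2.INTER_CUBIC)[:,:,::-1])
E
```

```text
t 25.4 d cm [-0.01  4.61  0.17] a [ 0.001 -0.003  0.   ] | [0.4311 0.2761 0.1031] [-9.005e+01 -1.000e-02 -7.867e+01] F [0.6 0.2 0.1] g 44.9
```

View pics/n_side.png

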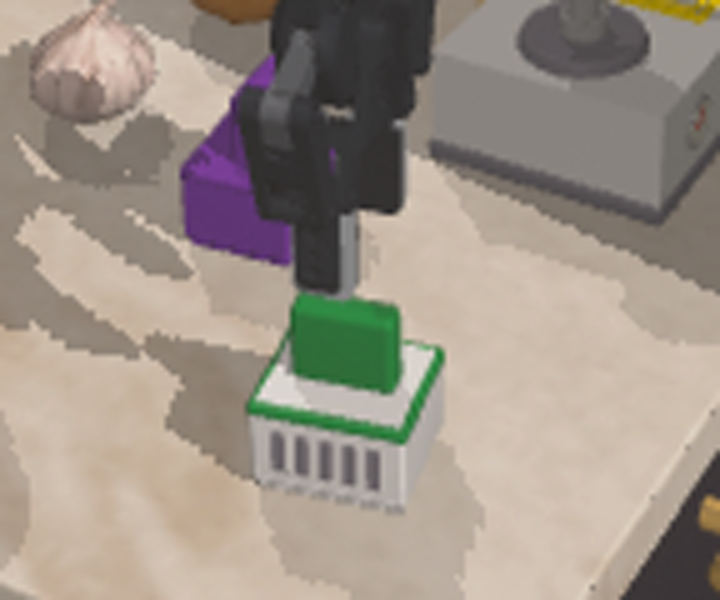

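Call:
arm_command(
  motion=[
    {"dx":0,"dy":1.5,"dz":0.1,"ax":0,"ay":0,"az":0},
    {"dx":0,"dy":3.2,"dz":0.1,"ax":0,"ay":0,"az":0},
    {"dx":0,"dy":4.7,"dz":0.1,"ax":0,"ay":0,"az":0},
    {"dx":0,"dy":4.7,"dz":0.1,"ax":0,"ay":0,"az":0},
    {"dx":0,"dy":4.7,"dz":0.1,"ax":0,"ay":0,"az":0},
  ],
)

```text
t: 26.0
tcp_pos: [0.433, 0.2767, 0.0573]
ee_rot: [-89.9, 0.0, -78.7]
wrist_force: [0.0, 0.6, -0.4]
grip_width: 0.0451
```

Call:
arm_command(
  motion=[
    {"dx":0,"dy":0,"dz":0,"ax":0,"ay":0,"az":0},
    {"dx":0,"dy":0,"dz":0,"ax":0,"ay":0,"az":0},
    {"dx":0,"dy":0,"dz":0,"ax":0,"ay":0,"az":0},
    {"dx":0,"dy":0,"dz":0,"ax":0,"ay":0,"az":0},
    {"dx":0,"dy":0,"dz":0,"ax":0,"ay":0,"az":0},
    {"dx":0,"dy":0,"dz":0,"ax":0,"ay":0,"az":0},
  ],
  grip=0.8,
  force=50,
)

```text
t: 26.6
tcp_pos: [0.433, 0.2768, 0.0572]
ee_rot: [-89.9, 0.0, -78.7]
wrist_force: [-0.6, 1.1, 5.6]
grip_width: 0.0131
```

Call:
arm_command(
  motion=[
    {"dx":0,"dy":-1,"dz":0,"ax":0,"ay":0,"az":0},
    {"dx":0,"dy":-3,"dz":0,"ax":0,"ay":0,"az":0},
    {"dx":0,"dy":-6,"dz":0,"ax":0,"ay":0,"az":0},
    {"dx":0,"dy":-9.5,"dz":0,"ax":0,"ay":0,"az":0},
    {"dx":0,"dy":-13,"dz":0,"ax":0,"ay":0,"az":0},
    {"dx":0,"dy":-15,"dz":0,"ax":0,"ay":0,"az":0},
    {"dx":0,"dy":-15,"dz":0,"ax":0,"ay":0,"az":0},
  ],
)

```text
t: 27.3
tcp_pos: [0.4343, 0.2772, 0.21]
ee_rot: [-89.6, 0.1, -78.7]
wrist_force: [-0.1, 0.8, -1.6]
grip_width: 0.0129
```

```bash
python3 - <<'E'
from h import *
plan(.448,-.0855,.20,-89)
p=r.snapshot('side')
c=p['image'][210:390,210:426]; cv2.imwrite(f'pics/o_side.png',cv2.resize(c,(720,600),interpolation=cv2.INTER_CUBIC)[:,:,::-1])
E
```

```text
t 27.3 d cm [35.84  0.91 -5.8 ] a [-0.007  0.18  -0.002] | [0.4343 0.2772 0.21  ] [-8.959e+01  8.000e-02 -7.866e+01] F [-0.1  0.8 -1.6] g 12.9
```

View pics/o_side.png

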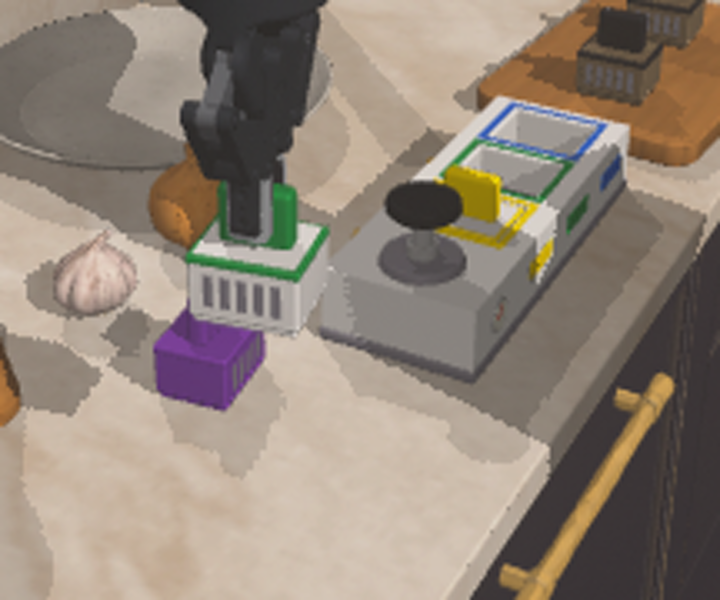

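Call:
arm_command(
  motion=[
    {"dx":3.5,"dy":0,"dz":-0.6,"ax":0,"ay":0.03,"az":0},
    {"dx":8,"dy":0,"dz":-1.3,"ax":0,"ay":0.06,"az":0},
    {"dx":12.5,"dy":0,"dz":-2,"ax":0,"ay":0.09,"az":0},
    {"dx":17,"dy":0,"dz":-2.8,"ax":0,"ay":0.12,"az":0},
    {"dx":21.5,"dy":0,"dz":-3.5,"ax":0,"ay":0.14,"az":0},
    {"dx":26,"dy":0,"dz":-4.2,"ax":0,"ay":0.16,"az":0},
    {"dx":30,"dy":0,"dz":-5,"ax":0,"ay":0.18,"az":0},
    {"dx":33.5,"dy":0.5,"dz":-5.6,"ax":0,"ay":0.18,"az":0},
  ],
)

```text
t: 28.15
tcp_pos: [0.4417, -0.0648, 0.1994]
ee_rot: [-90.2, 0.0, -89.1]
wrist_force: [0.5, 0.2, -1.3]
grip_width: 0.0129
```

```bash
python3 - <<'E'
from h import *
plan(.448,-.0855,.13,-89)
E
```

```text
t 28.1 d cm [2.09 6.94 0.62] a [ 0.003 -0.001 -0.001] | [ 0.4417 -0.0648  0.1994] [-9.018e+01  5.000e-02 -8.907e+01] F [ 0.5  0.2 -1.3] g 12.9
```

Call:
arm_command(
  motion=[
    {"dx":1.2,"dy":0,"dz":0.3,"ax":0,"ay":0,"az":0},
    {"dx":2.1,"dy":0.5,"dz":0.6,"ax":0,"ay":0,"az":0},
    {"dx":2.1,"dy":2,"dz":0.6,"ax":0,"ay":0,"az":0},
    {"dx":2.1,"dy":4,"dz":0.6,"ax":0,"ay":0,"az":0},
    {"dx":2.1,"dy":6,"dz":0.6,"ax":0,"ay":0,"az":0},
    {"dx":2.1,"dy":7.4,"dz":0.6,"ax":0,"ay":0,"az":0},
    {"dx":2.1,"dy":7.4,"dz":0.6,"ax":0,"ay":0,"az":0},
    {"dx":2.1,"dy":7.4,"dz":0.6,"ax":0,"ay":0,"az":0},
  ],
)

```text
t: 28.95
tcp_pos: [0.4492, -0.0829, 0.1266]
ee_rot: [-90.1, 0.1, -88.9]
wrist_force: [0.2, 0.2, -2.1]
grip_width: 0.0132
```

```bash
python3 - <<'E'
from h import *
plan(.448,-.0855,.107,-89)
p=r.snapshot('side')
c=p['image'][200:300,290:410]; cv2.imwrite(f'pics/q_side.png',cv2.resize(c,(720,600),interpolation=cv2.INTER_CUBIC)[:,:,::-1])
E
```

```text
t 28.9 d cm [ 0.26  1.96 -0.12] a [ 0.002  0.002 -0.001] | [ 0.4492 -0.0829  0.1266] [-9.01e+01  6.00e-02 -8.89e+01] F [ 0.2  0.2 -2.1] g 13.2
```

View pics/q_side.png

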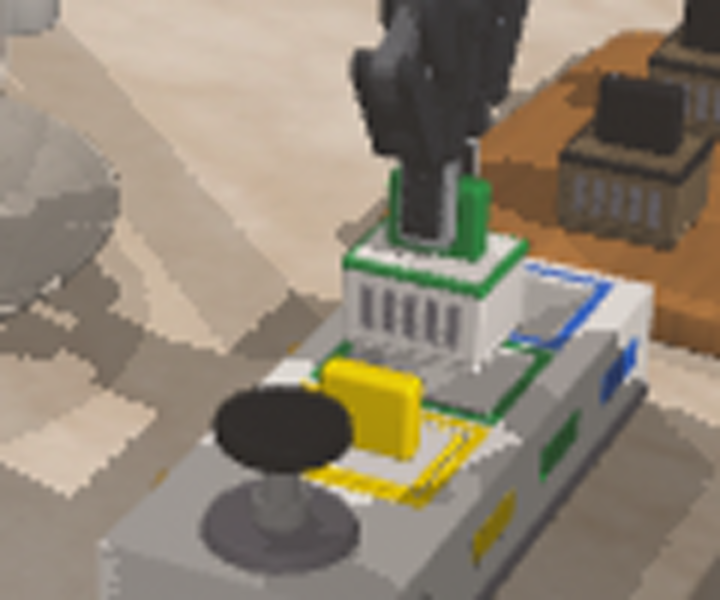

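Call:
arm_command(
  motion=[
    {"dx":0.25,"dy":0.2,"dz":-0.1,"ax":0,"ay":0,"az":0},
    {"dx":0.25,"dy":0.4,"dz":-0.1,"ax":0,"ay":0,"az":0},
    {"dx":0.25,"dy":0.6,"dz":-0.1,"ax":0,"ay":0,"az":0},
    {"dx":0.25,"dy":0.6,"dz":-0.1,"ax":0,"ay":0,"az":0},
  ],
)

```text
t: 29.4
tcp_pos: [0.4485, -0.0865, 0.1213]
ee_rot: [-90.0, 0.0, -89.0]
wrist_force: [-0.5, -0.2, -0.8]
grip_width: 0.013
```

```bash
python3 - <<'E'
from h import *
plan(.448,-.0855,.107,-89)
E
```

```text
t 29.4 d cm [-0.1   1.43 -0.05] a [ 0.  0. -0.] | [ 0.4485 -0.0865  0.1213] [-90.     0.   -88.99] F [-0.5 -0.2 -0.8] g 13.0
```

Call:
arm_command(
  motion=[
    {"dx":-0.1,"dy":0.4,"dz":0,"ax":0,"ay":0,"az":0},
    {"dx":-0.1,"dy":0.8,"dz":0,"ax":0,"ay":0,"az":0},
    {"dx":-0.1,"dy":1.2,"dz":0,"ax":0,"ay":0,"az":0},
    {"dx":-0.1,"dy":1.6,"dz":0,"ax":0,"ay":0,"az":0},
    {"dx":-0.1,"dy":1.6,"dz":0,"ax":0,"ay":0,"az":0},
  ],
)

```text
t: 29.9
tcp_pos: [0.448, -0.0852, 0.1044]
ee_rot: [-90.1, 0.0, -89.0]
wrist_force: [-0.5, 0.1, -2.0]
grip_width: 0.0133
```

```bash
python3 - <<'E'
from h import *
plan(.448,-.0855,.0845,-89)
E
```

```text
t 29.9 d cm [0.03 1.99 0.01] a [ 0.002  0.    -0.001] | [ 0.448  -0.0852  0.1044] [-9.010e+01  4.000e-02 -8.898e+01] F [-0.5  0.1 -2. ] g 13.3
```

Call:
arm_command(
  motion=[
    {"dx":0,"dy":0.5,"dz":0,"ax":0,"ay":0,"az":0},
    {"dx":0,"dy":1.0,"dz":0,"ax":0,"ay":0,"az":0},
    {"dx":0,"dy":1.5,"dz":0,"ax":0,"ay":0,"az":0},
    {"dx":0,"dy":1.9,"dz":0,"ax":0,"ay":0,"az":0},
    {"dx":0,"dy":1.9,"dz":0,"ax":0,"ay":0,"az":0},
  ],
)

```text
t: 30.4
tcp_pos: [0.448, -0.0852, 0.0855]
ee_rot: [-90.1, 0.0, -89.0]
wrist_force: [-0.1, 0.3, -2.7]
grip_width: 0.0129
```

Call:
arm_command(
  motion=[
    {"dx":0,"dy":0.4,"dz":0,"ax":0,"ay":0,"az":0},
    {"dx":0,"dy":0.8,"dz":0,"ax":0,"ay":0,"az":0},
    {"dx":0,"dy":1.1,"dz":0,"ax":0,"ay":0,"az":0},
    {"dx":0,"dy":1.2,"dz":0,"ax":0,"ay":0,"az":0},
    {"dx":0,"dy":1.2,"dz":0,"ax":0,"ay":0,"az":0},
  ],
)

```text
t: 30.9
tcp_pos: [0.4491, -0.0856, 0.0748]
ee_rot: [-89.9, -0.0, -89.0]
wrist_force: [-0.2, 0.2, 3.0]
grip_width: 0.0132
```

Call:
arm_command(
  motion=[
    {"dx":0,"dy":0.15,"dz":0,"ax":0,"ay":0,"az":0},
    {"dx":0,"dy":0.3,"dz":0,"ax":0,"ay":0,"az":0},
    {"dx":0,"dy":0.3,"dz":0,"ax":0,"ay":0,"az":0},
    {"dx":0,"dy":0.3,"dz":0,"ax":0,"ay":0,"az":0},
  ],
)

```text
t: 31.3
tcp_pos: [0.4491, -0.0856, 0.0721]
ee_rot: [-90.0, -0.0, -89.0]
wrist_force: [-2.3, 0.3, 5.9]
grip_width: 0.0131
```

Call:
arm_command(
  motion=[
    {"dx":0,"dy":0.15,"dz":0,"ax":0,"ay":0,"az":0},
    {"dx":0,"dy":0.2,"dz":0,"ax":0,"ay":0,"az":0},
    {"dx":0,"dy":0.2,"dz":0,"ax":0,"ay":0,"az":0},
  ],
)

```text
t: 31.6
tcp_pos: [0.4494, -0.0856, 0.072]
ee_rot: [-90.0, -0.0, -89.0]
wrist_force: [-7.9, 3.5, 21.5]
grip_width: 0.0133
```

Hard stop. Ease off, release, rise.

Call:
arm_command(
  motion=[
    {"dx":0,"dy":-0.3,"dz":0,"ax":0,"ay":0,"az":0},
    {"dx":0,"dy":-0.3,"dz":0,"ax":0,"ay":0,"az":0},
  ],
)

```text
t: 31.8
tcp_pos: [0.4489, -0.0856, 0.0725]
ee_rot: [-89.9, -0.0, -89.0]
wrist_force: [-0.0, -0.6, -2.0]
grip_width: 0.013
```

Call:
arm_command(
  motion=[
    {"dx":0,"dy":0,"dz":0,"ax":0,"ay":0,"az":0},
    {"dx":0,"dy":0,"dz":0,"ax":0,"ay":0,"az":0},
    {"dx":0,"dy":0,"dz":0,"ax":0,"ay":0,"az":0},
    {"dx":0,"dy":0,"dz":0,"ax":0,"ay":0,"az":0},
    {"dx":0,"dy":-1.5,"dz":0,"ax":0,"ay":0,"az":0},
    {"dx":0,"dy":-4,"dz":0,"ax":0,"ay":0,"az":0},
    {"dx":0,"dy":-8,"dz":0,"ax":0,"ay":0,"az":0},
    {"dx":0,"dy":-12,"dz":0,"ax":0,"ay":0,"az":0},
  ],
  grip=4.5,
)

```text
t: 32.6
tcp_pos: [0.4479, -0.0852, 0.1929]
ee_rot: [-90.1, 0.0, -89.0]
wrist_force: [-0.8, -0.7, 0.3]
grip_width: 0.0454
```

```bash
python3 - <<'E'
from h import *
plan(.445,.0565,.15,-89)
p=r.snapshot('side')
c=p['image'][200:380,250:466]; cv2.imwrite(f'pics/s_side.png',cv2.resize(c,(720,600),interpolation=cv2.INTER_CUBIC)[:,:,::-1])
E
```

```text
t 32.6 d cm [-14.17   4.3   -0.03] a [ 0.002  0.    -0.001] | [ 0.4479 -0.0852  0.1929] [-9.011e+01  5.000e-02 -8.898e+01] F [-0.8 -0.7  0.3] g 45.4
```

View pics/s_side.png

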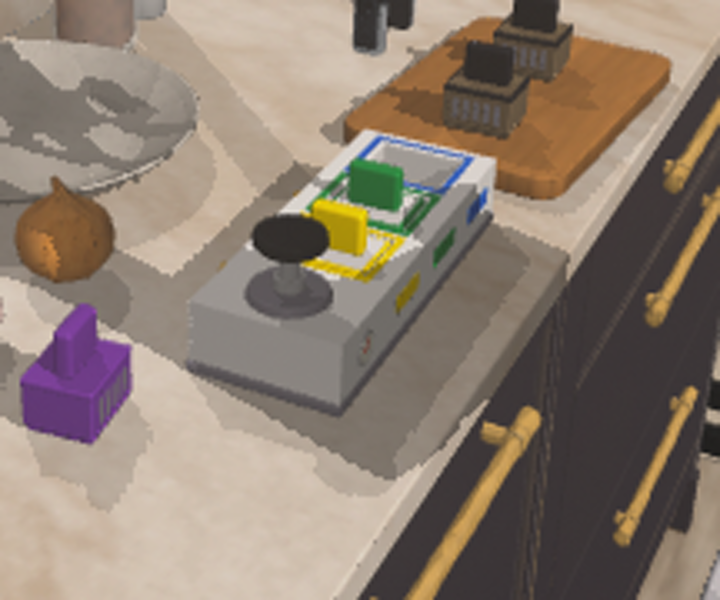

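Call:
arm_command(
  motion=[
    {"dx":-3.5,"dy":0,"dz":0,"ax":0,"ay":0,"az":0},
    {"dx":-7.5,"dy":0,"dz":0,"ax":0,"ay":0,"az":0},
    {"dx":-11,"dy":0,"dz":0,"ax":0,"ay":0,"az":0},
    {"dx":-14.2,"dy":0,"dz":0,"ax":0,"ay":0,"az":0},
    {"dx":-14.2,"dy":2,"dz":0,"ax":0,"ay":0,"az":0},
    {"dx":-14.2,"dy":4.3,"dz":0,"ax":0,"ay":0,"az":0},
    {"dx":-14.2,"dy":5.3,"dz":0,"ax":0,"ay":0,"az":0},
    {"dx":-14.2,"dy":5.3,"dz":0,"ax":0,"ay":0,"az":0},
  ],
  grip=0,
)

```text
t: 33.45
tcp_pos: [0.4445, 0.0566, 0.1375]
ee_rot: [-90.2, 0.0, -89.0]
wrist_force: [-0.2, -0.1, 0.6]
grip_width: 0.0001
```

```bash
python3 - <<'E'
from h import *
plan(.445,.0565,.12,-89)
p=r.snapshot('side')
c=p['image'][220:320,290:410]; cv2.imwrite(f'pics/t_side.png',cv2.resize(c,(720,600),interpolation=cv2.INTER_CUBIC)[:,:,::-1])
E
```

```text
t 33.5 d cm [0.01 1.75 0.06] a [ 0.004  0.    -0.   ] | [0.4445 0.0566 0.1375] [-9.025e+01  2.000e-02 -8.899e+01] F [-0.2 -0.1  0.6] g 0.1
```

View pics/t_side.png

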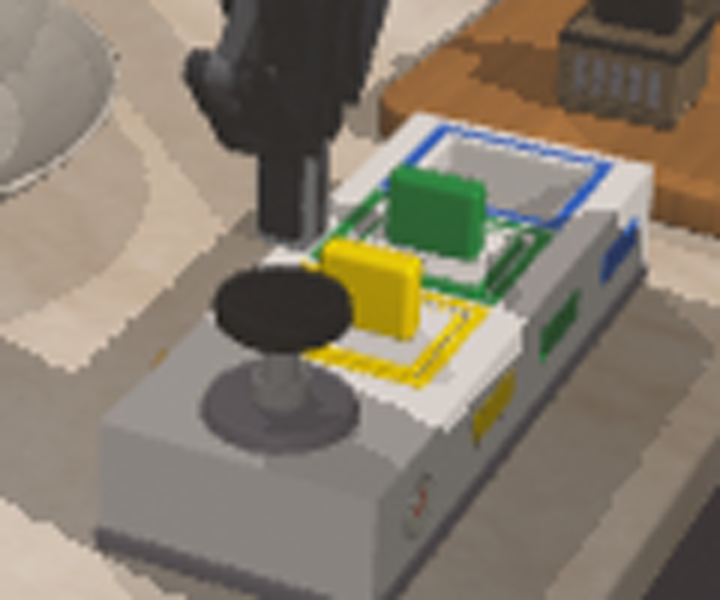

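Call:
arm_command(
  motion=[
    {"dx":0,"dy":1,"dz":0,"ax":0,"ay":0,"az":0},
    {"dx":0,"dy":2,"dz":0,"ax":0,"ay":0,"az":0},
    {"dx":0,"dy":2.8,"dz":0,"ax":0,"ay":0,"az":0},
    {"dx":0,"dy":3.6,"dz":0,"ax":0,"ay":0,"az":0},
    {"dx":0,"dy":4.3,"dz":0,"ax":0,"ay":0,"az":0},
    {"dx":0,"dy":4.3,"dz":0,"ax":0,"ay":0,"az":0},
  ],
)

```text
t: 34.1
tcp_pos: [0.4465, 0.0563, 0.096]
ee_rot: [-90.0, -0.0, -89.0]
wrist_force: [-0.5, -0.6, 5.9]
grip_width: -0.0001
```

Call:
arm_command(
  motion=[
    {"dx":0,"dy":0.3,"dz":0,"ax":0,"ay":0,"az":0},
    {"dx":0,"dy":0.6,"dz":0,"ax":0,"ay":0,"az":0},
    {"dx":0,"dy":0.8,"dz":0,"ax":0,"ay":0,"az":0},
    {"dx":0,"dy":0.8,"dz":0,"ax":0,"ay":0,"az":0},
  ],
)

```text
t: 34.5
tcp_pos: [0.4466, 0.0563, 0.0897]
ee_rot: [-90.0, -0.0, -89.0]
wrist_force: [-3.9, -0.5, 13.8]
grip_width: -0.0
```

Call:
arm_command(
  motion=[
    {"dx":0,"dy":0.2,"dz":0,"ax":0,"ay":0,"az":0},
    {"dx":0,"dy":0.4,"dz":0,"ax":0,"ay":0,"az":0},
    {"dx":0,"dy":0.4,"dz":0,"ax":0,"ay":0,"az":0},
    {"dx":0,"dy":0.4,"dz":0,"ax":0,"ay":0,"az":0},
  ],
)

```text
t: 34.9
tcp_pos: [0.4467, 0.0563, 0.0869]
ee_rot: [-90.0, -0.0, -89.0]
wrist_force: [-6.3, -0.6, 21.3]
grip_width: 0.0002
```

Call:
arm_command(
  motion=[
    {"dx":0,"dy":0.15,"dz":0,"ax":0,"ay":0,"az":0},
    {"dx":0,"dy":0.15,"dz":0,"ax":0,"ay":0,"az":0},
    {"dx":0,"dy":0.15,"dz":0,"ax":0,"ay":0,"az":0},
    {"dx":0,"dy":0.15,"dz":0,"ax":0,"ay":0,"az":0},
  ],
)

```text
t: 35.3
tcp_pos: [0.4469, 0.0563, 0.0867]
ee_rot: [-90.0, -0.0, -88.9]
wrist_force: [-10.8, -1.0, 30.5]
grip_width: -0.0003
```

Call:
arm_command(
  motion=[
    {"dx":0,"dy":0,"dz":0,"ax":0,"ay":0,"az":0},
    {"dx":0,"dy":0,"dz":0,"ax":0,"ay":0,"az":0},
    {"dx":0,"dy":0,"dz":0,"ax":0,"ay":0,"az":0},
    {"dx":0,"dy":-0.8,"dz":0,"ax":0,"ay":0,"az":0},
    {"dx":0,"dy":-2,"dz":0,"ax":0,"ay":0,"az":0},
    {"dx":0,"dy":-4,"dz":0,"ax":0,"ay":0,"az":0},
    {"dx":0,"dy":-7,"dz":0,"ax":0,"ay":0,"az":0},
    {"dx":0,"dy":-11,"dz":0,"ax":0,"ay":0,"az":0},
  ],
)

```text
t: 36.1
tcp_pos: [0.4439, 0.0568, 0.1917]
ee_rot: [-90.3, 0.0, -89.0]
wrist_force: [-0.0, -0.3, -0.8]
grip_width: -0.0002
```

Call:
arm_command(
  motion=[
    {"dx":3,"dy":-1,"dz":0,"ax":0,"ay":0,"az":0},
    {"dx":7,"dy":-2,"dz":0,"ax":0,"ay":0,"az":0},
    {"dx":11,"dy":-3,"dz":0,"ax":0,"ay":0,"az":0},
    {"dx":15,"dy":-4,"dz":0,"ax":0,"ay":0,"az":0},
    {"dx":19,"dy":-5,"dz":0,"ax":0,"ay":0,"az":0},
    {"dx":23,"dy":-5,"dz":0,"ax":0,"ay":0,"az":0},
    {"dx":27,"dy":-5,"dz":0,"ax":0,"ay":0,"az":0},
    {"dx":30,"dy":-5,"dz":0,"ax":0,"ay":0,"az":0},
  ],
)

```text
t: 36.9
tcp_pos: [0.4509, -0.2455, 0.2424]
ee_rot: [-90.0, 0.0, -89.1]
wrist_force: [0.6, 0.7, 0.6]
grip_width: -0.0002
```

```bash
python3 - <<'E'
from h import *
plan(.445,.0565,.12,-89)
p=r.snapshot('side')
c=p['image'][190:340,270:450]; cv2.imwrite(f'pics/u_side.png',cv2.resize(c,(720,600),interpolation=cv2.INTER_CUBIC)[:,:,::-1])
t=r.snapshot('top')
c=t['image'][235:310,240:390]; cv2.imwrite(f'pics/u_top.png',cv2.resize(c,(800,400),interpolation=cv2.INTER_CUBIC)[:,:,::-1])
for n,c,b in [('side','green',(0,0,0,0))][:0]: pass
q=r.tip_of(p,'plunger_top'); print([(atz(p,x['centre'],.104).round(4),x['centre'],x['p']) for x in q[:2]], proj(p,(.445,.0565,.104)))
E
```

```text
t 36.9 d cm [-30.2   12.25  -0.09] a [ 0.    -0.001 -0.   ] | [ 0.4509 -0.2455  0.2424] [-9.003e+01  2.000e-02 -8.906e+01] F [0.6 0.7 0.6] g -0.2
[] [337.38468248 268.96921105]
```

View pics/u_side.png

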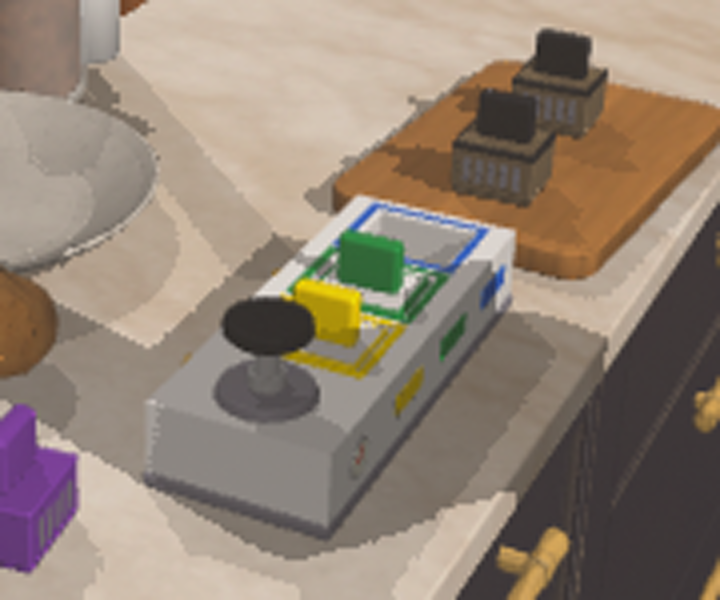

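View pics/u_top.png

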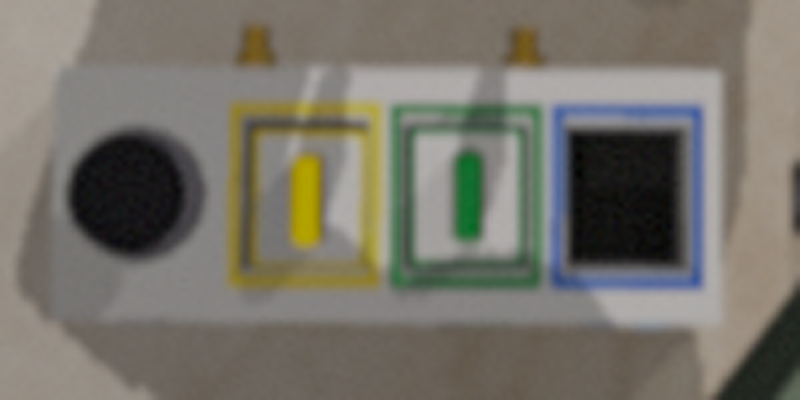

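```bash
python3 -c "
from h import *
print(r.close_job())"
```

```text
the job is handed in; nothing more can be done
None
```

The job is handed in, with both cartridges changed and the unit primed at about 37 s of the 210 s allowed. No verdict was reported back.

- **Cartridges present:** there were two spent cartridges, in the blue and yellow bays, and two new ones, green and yellow. I saw no new blue cartridge in either camera, so the blue bay is empty.
- **Spent cartridges:** both stand upright on the board.
- **New cartridges:** yellow and green were pressed to their hard stops, with about 30 N and 21 N on the gripper and no further travel. The last pictures show both shoulders flush and inside their collars.
- **Plunger:** it was pressed 28 mm to the firm stop, held there for over half a second, and let up. In the last side picture the cap is back at its starting pixel, about (337, 271).
- **Bystanders:** the robot did not go near the garlic, salt mill, onion or the purple look-alike. None looked moved in the pictures that show them, though I took no final measurement of their positions.
- **Failed or disagreeing checks:**
  - The network found no plunger in the last side picture, so I judged it by eye against the first one.
  - The plunger's predicted pixel from my measurements was about 2 px off what I saw, both before and after priming.
  - The network reported some wrong places early on, such as the new yellow cartridge inside the unit. I measured from collar colours and cartridge corners instead, and the two cameras agreed to 2 mm on the new cartridges.

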